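# Level the packing scale

### The arm

A 6-joint arm with a two-finger parallel gripper is mounted at the origin on the work surface. World frame = base frame: x ahead of the robot, y to its left, z up, the work surface at z = 0. Lengths are in m, angles in rad, forces in N, time in s.
With the tool pointing down it reaches from about 0.3 to 0.875 m from the base axis. Payload 6.4 kg.
Tool frame: the origin (TCP) lies midway between the tips of the shut fingers; the grasp point (between the pads) lies 19 mm behind it; z points along the fingers, y is the direction in which the jaws open and shut (so a half turn about z gives the same grasp; the last joint's range is limited). The gripper opens to 85 mm and grips with 20 to 120 N. Pads are 22 mm wide; open, the fingers measure 114 mm over their backs; the gripper's body (76 mm by 85 mm) begins 54 mm behind the grasp point. The pads swing forward as they close: fully open they stand 13 mm farther back than shut.
Start: joints at [-1.48, 0.181, 1.607, -0, 1.354, -0.206], TCP at [0.168, -0.55, 0.231] pointing down, gripper open.
Joint ranges: [-2.99, 2.99], [-0.89, 2.07], [0.3, 2.58], [-1.14, 4.28], [0, 2.63], [-3.12, 3.12]. Speed limits (rad/s): [2.57, 2.57, 3.01, 3.14, 3.14, 3.14].

### API

Orientations are given as a unit quaternion [w, x, y, z].
In Python, from bench import ctrl gives the robot as it stands.
- The arm moves only by the tool apply_moves, never from a script. Its argument "plan" is a list of rows, each an object with "translation": the shift along the tool's x, y, z in m, a list of three; "angular": the turn, a rotation vector about the tool's x, y, z in rad, a list of three; "hand": the finger opening in m, from 0 to 0.0854. In form: [{"translation": [x, y, z], "angular": [rx, ry, rz], "hand": hand}, ...]. A call has 1 to 10 rows; each row shifts and turns the commanded pose from where the row before left it, along the tool's axes as they then stand; what a row does not reach is not made up. A row lasts 1/8 s, in which the tool goes at most 62.5 mm and 10.7 degrees, less where a joint would pass 70% of its speed; a pose out of reach is approached as far as the arm can. A call with a gripper value outside its range is refused whole. The fingers move at their own pace and stop on an object; the grip force is fixed at half the most. Time passes only in rows, so rows that do not move let the fingers close. It gives the time, the measured TCP pose, the force and the opening at its end, in the units of the state.
- ctrl.get_obs(): the state, without advancing time (a new reading comes with each control period).
- ctrl.camera(name): name is "side" or "top"; returns a dict with "img" (384x512x3 uint8, red, green, blue), "K" (3x3 intrinsics, pixels), "eye" and "orientation" of the camera in the world. Camera axes: x right, y up, looking along -z (the intrinsics and any distortion apply to the point x, -y, -z); pixel columns grow to the right and rows downward; lengths in m; the calibration is good to about 2 mm. A picture is of the moment at which its call begins. There is no depth.
- ctrl.hand_in(): hands the job in, once; it reports no verdict.
The state is a dict: "time_s": time; "q": joint angles; "dq": joint speeds; "joint_efforts": joint torques, N m; "eef_pos": TCP position; "eef_rot": TCP orientation; "wrist_force": force on the tool from outside, world axes, zero at the start; "torque": the same for the moment, N m; "opening": opening from 0.0 (shut) to 1.0 (fully open).
Only numpy, scipy, OpenCV 4.12 (cv2) and the standard library are available. Lean on these libraries where they do the work, as an engineer would, in place of code of your own. Each camera call takes 0.05 s, during which the arm holds its last target.

### The job

The packing scale is out of level: stand the spirit level upright in the middle of its weighing plate, lengthwise in line with the levelling foot on the scale's outrigger, setting it down without a drop, and let go of it. Then turn the black hand knob of that foot until the bubble rests midway between the two lines of the vial, leaving everything else on the bench where it is. Finish by pressing the level down flat on the plate, firmly but not hard, with the bubble still in the middle, and stay like that, pressing, without letting go, so that the lock nut can be tightened.

Things in the scene. Friction and masses are not known exactly. Their poses are not given: they have to be found in the camera images.
- scale: white packing scale, does not slide. Origin on the bench below the centre of its steel weighing plate, z up. Plate 235 (x) by 260 mm (y), top 78 mm above the bench. Display on the -x side (to x = -165 mm, under 60 mm high). Two fixed feet at y = +120 mm; one screw foot at x = 0, y = -190 mm on an ear sticking out on the -y side (ear and its lock nut under 60 mm high)
- foot_knob (a point): centre of the foot's hand knob: round, black, ribbed, 40 mm diameter, 22 mm high (94 to 116 mm above the bench), on an upright 16 mm spindle. Keeps its height, stays where left, friction 0.08 N m. Clockwise from above raises the scale's -y side, tilting it 2.05 mrad per radian about the fixed feet. At the start it is 1.1 to 2.5 rad too low
- plate_top (a point): centre of the weighing plate's top; its z axis is the plate's normal and tips with the plate (a few mrad)
- level: spirit level, a plain aluminium bar 200 mm long (x), 24 wide (y), 42 high (z), 0.4 kg, standing on the bench on two pads under its ends; origin under its centre. Same from both ends. The vial lies in a 64 mm long slot in the middle of the top; beyond that the top is solid
- vial (a point): middle of the vial on the level's top, 41 mm above the level's underside; the two lines around the vial are 11.5 mm either side of it along the level's x axis
- bubble (a joint): centre of the 16 mm long bubble along the level's x axis (m), 0 midway between the lines, limits -0.018 to 0.018. It goes to the higher end: 2.5 mm per mrad of tilt, so 5.1 mm per radian of the foot's knob; settles in about 2 s. Means something only with the level standing on the plate
- pack_a: a fish cake on its wooden board, 140 x 52 x 38 mm, origin under its centre; leave it alone
- pack_b: another such fish cake; leave it alone
- tape_roll: roll of brown packing tape lying flat, 100 mm across, 48 mm high, origin under its centre; leave it alone
- label_roll: roll of white labels lying flat, 84 mm across, 50 mm high, origin under its centre; leave it alone
- marker: black marker pen lying on the bench, 130 mm long, 17 mm thick, origin under its centre; leave it alone
- spray_bottle: white spray bottle, 72 mm across, 192 mm high, origin under its centre; leave it alone
- wrench: open-ended wrench lying flat, 160 mm long, origin under it; leave it alone
Things that resemble listed ones, but are neither listed nor needed, are in the scene too. There is more than one size of the level; the one meant has the size given above.

How it is judged:
On the way, in this order (a step that is already met when the one before it is completed fails the run):
1. the spirit level stands on the weighing plate in line with the foot, let go (x of level in the frame of scale between -0.06 and 0.06 m and y of level in the frame of scale between -0.03 and 0.03 m and angle between the x axis of level and the y axis of scale, either way round below 0.14 rad and angle between level's own z axis and vertical below 0.03 rad and height (world z) of level below 0.084 m and contact force between level and scale above 1.5 N and contact force between the fingers and level below 0.2 N and linear speed of level below 0.02 m/s), for 0.2 s.
2. the foot has been turned so that the bubble rests between the lines, the level standing free (x of level in the frame of scale between -0.06 and 0.06 m and y of level in the frame of scale between -0.03 and 0.03 m and angle between the x axis of level and the y axis of scale, either way round below 0.14 rad and angle between level's own z axis and vertical below 0.03 rad and height (world z) of level below 0.084 m and value of joint bubble between -0.0025 and 0.0025 m and angle between plate_top's own z axis and vertical below 0.0018 rad and velocity of joint bubble between -0.003 and 0.003 m/s and contact force between the fingers and level below 0.2 N), for 0.3 s.
At the end, for the whole second after the job is handed in: Level upright on the plate, within 60 mm across and 30 mm along of its middle and 8 degrees of the line to the foot; bubble within 2.5 mm of the middle, plate within 1.8 mrad of level; fingers pressing, the level bearing on the plate with 8 to 45 N; other things moved under 30 mm (x of level in the frame of scale between -0.06 and 0.06 m and y of level in the frame of scale between -0.03 and 0.03 m and angle between the x axis of level and the y axis of scale, either way round below 0.14 rad and angle between level's own z axis and vertical below 0.03 rad and height (world z) of level below 0.084 m and value of joint bubble between -0.0025 and 0.0025 m and angle between plate_top's own z axis and vertical below 0.0018 rad and contact force between level and scale between 8 and 45 N and contact force between the fingers and level above 2 N and distance of each of pack_a, pack_b, tape_roll, label_roll, marker, spray_bottle, wrench from where it was at the start of the episode below 0.03 m); the arm keeps its last pose, push and grip.
It fails at once if the level is dropped (linear speed of level above 0.5 m/s and contact force between the fingers and level below 0.1 N).
It fails at once if the level is pressed on the plate with more than 80 N (contact force between level and scale above 80 N).
It fails at once if something else on the bench is knocked away (distance of any of pack_a, pack_b, tape_roll, label_roll, marker, spray_bottle, wrench from where it was at the start of the episode above 0.03 m).
It also fails if it takes over 67 s, if anything falls off the work surface, if the arm or the gripper's body presses on something with over 40 N, if the wrist force passes 120 N, or if a joint passes its speed limit or range.

## Working session

There is one attempt and no reset: what is moved stays moved. The work goes in short steps, Python scripts to look and compute and a tool call to move; the robot and the scene stay as the last step left them, time stands still between calls to the robot, and variables do not carry over. Pictures are saved under pics/ and viewed, and the job is handed in when it is done.

Besides the shell and the picture viewer there is one more tool, called after "Request:" in YAML: its name, and indented under it one key for each argument. apply_moves: Moves the arm, as the interface text tells. Its arguments: {"type":"object","properties":{"plan":{"type":"array","items":{"type":"object","properties":{"translation":{"type":"array","items":{"type":"number"}},"angular":{"type":"array","items":{"type":"number"}},"hand":{"type":"number"}}}}},"required":["plan"]}

```bash
ls; mkdir -p pics
cat > h.py <<'E'
import numpy as np,cv2
from bench import ctrl
from scipy.spatial.transform import Rotation as R
def Rq(q): return R.from_quat([q[1],q[2],q[3],q[0]])
def save(c,name): cv2.imwrite('pics/'+name,c['img'][:,:,::-1])
def ray(c,u,v):
    K=np.array(c['K']); p=np.linalg.inv(K)@[u,v,1]
    d=Rq(c['orientation']).apply([p[0],-p[1],-p[2]])
    return np.array(c['eye']),d
def atz(c,u,v,z):
    e,d=ray(c,u,v); return e+d*(z-e[2])/d[2]
def proj(c,P):
    p=Rq(c['orientation']).inv().apply(np.atleast_2d(P)-np.array(c['eye'])); p=p*[1,-1,-1]
    q=p@np.array(c['K']).T; return q[:,:2]/q[:,2:]
E
python3 - <<'E'
from h import *
print(ctrl.get_obs())
for n in('side','top'):
    c=ctrl.camera(n); save(c,n+'0.png'); print({k:v for k,v in c.items() if k!='img'})
E
```

```text
pics
{'time_s': 0.0, 'q': array([-1.48032390e+00,  1.81477198e-01,  1.60801363e+00, -6.96403403e-06,
        1.35378833e+00, -2.06297295e-01]), 'dq': array([0.00033417, 0.00045926, 0.00082348, 0.00029027, 0.00127156,
       0.00089157]), 'joint_efforts': array([-2.13713298e-03, -4.44880199e+01, -3.51336336e+01, -4.08568176e-04,
        9.08943883e-03,  9.03571404e-07]), 'eef_pos': array([ 0.1681144 , -0.54930299,  0.23041733]), 'eef_rot': array([-8.42032571e-04,  9.89010689e-01,  1.47841627e-01,  4.54133194e-05]), 'wrist_force': array([-0.01299857, -0.44736002, -0.75920848]), 'torque': array([-0.01574103, -0.05493714, -0.01194865]), 'opening': 0.9975958521457163}
{'K': array([[452.917907  ,   0.        , 251.05636877],
       [  0.        , 452.917907  , 188.01979175],
       [  0.        ,   0.        ,   1.        ]]), 'eye': array([0.44826365, 0.8614687 , 1.12227311]), 'orientation': array([-0.03934768, -0.0134494 ,  0.3369579 ,  0.940601  ])}
{'K': array([[395.51480441,   0.        , 256.38744336],
       [  0.        , 395.51480441, 191.90769978],
       [  0.        ,   0.        ,   1.        ]]), 'eye': array([0.18702219, 0.02553695, 1.53760423]), 'orientation': array([-0.67727805, -0.07501603,  0.07821716,  0.72770125])}
```

View pics/side0.png

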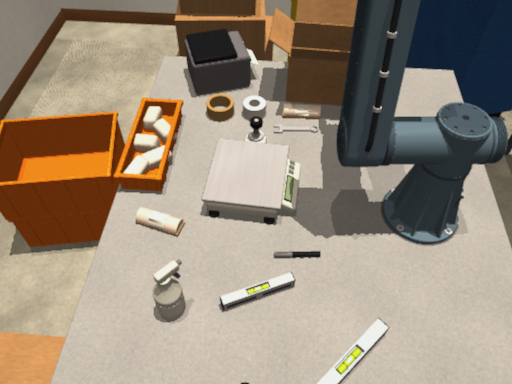

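View pics/top0.png

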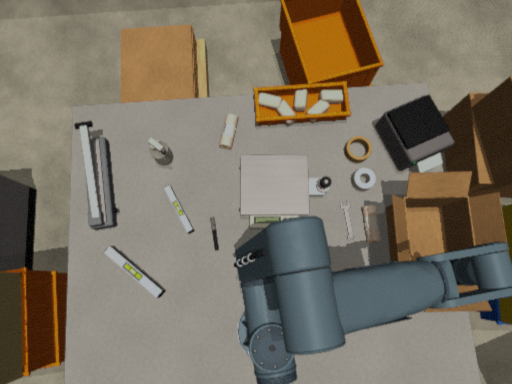

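The small level is at about (258,290) in side and (178,209) in top. The scale plate is at (247,173) side and (274,185) top, and the knob at (256,123) side and (324,183) top. I'll enlarge both views to measure.

Run:
```python
from h import *
s=ctrl.camera('side');t=ctrl.camera('top')
a=cv2.resize(s['img'][95:315,190:330],None,fx=5.7,fy=5.7,interpolation=cv2.INTER_CUBIC)
a1=cv2.resize(s['img'][100:230,190:310],None,fx=4.5,fy=4.5,interpolation=cv2.INTER_CUBIC)
a2=cv2.resize(s['img'][230:330,200:330],None,fx=6,fy=6,interpolation=cv2.INTER_CUBIC)
b1=cv2.resize(t['img'][140:240,230:350],None,fx=6,fy=6,interpolation=cv2.INTER_CUBIC)
b2=cv2.resize(t['img'][175:245,150:230],None,fx=8,fy=8,interpolation=cv2.INTER_CUBIC)
for n,i in dict(a1=a1,a2=a2,b1=b1,b2=b2).items(): cv2.imwrite(f'pics/{n}.png',i[:,:,::-1])
```

```text
(no output)
```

View pics/a1.png

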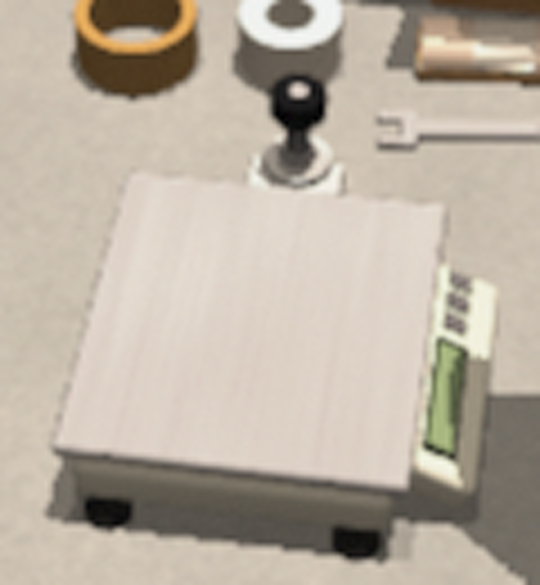

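View pics/a2.png

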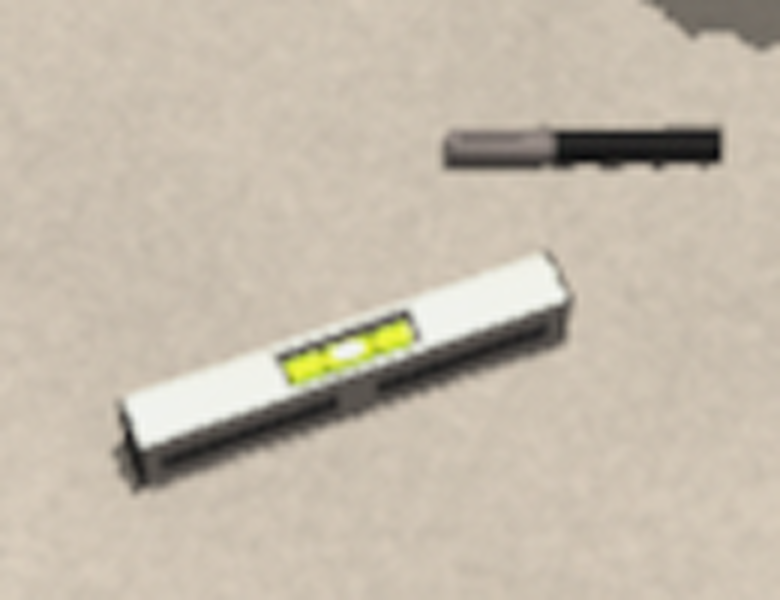

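View pics/b1.png

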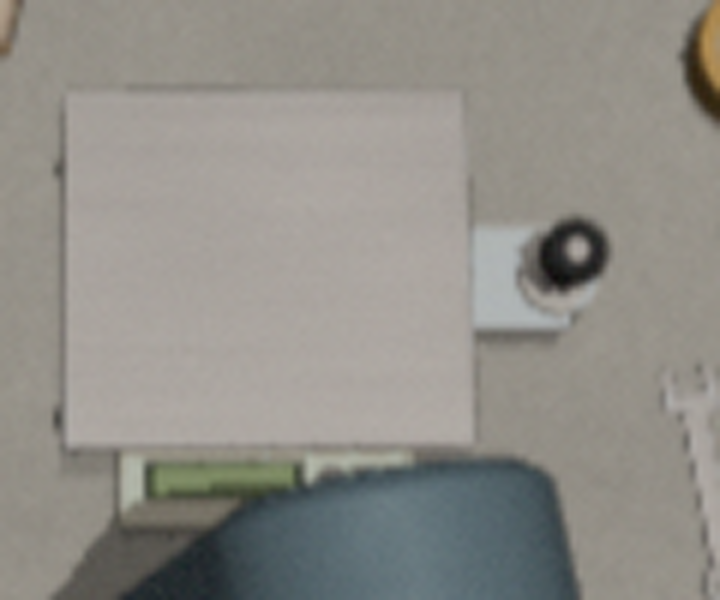

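View pics/b2.png

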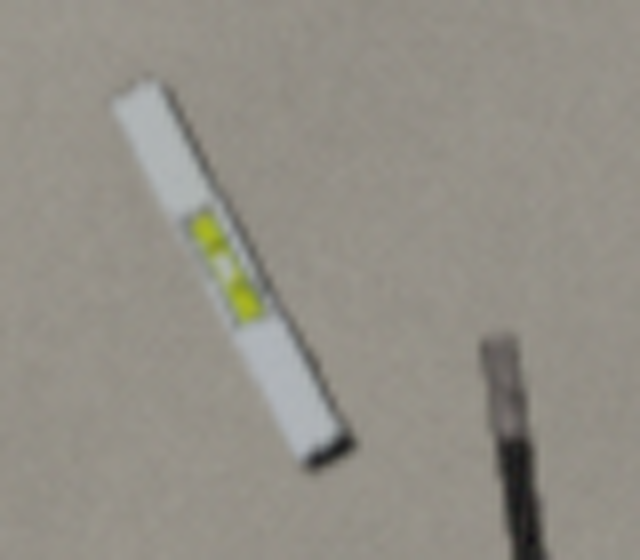

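Run:
```python
from h import *
s=ctrl.camera('side');t=ctrl.camera('top')
def m(c,pts,f,off,z):
    return np.array([atz(c,(x+.5)/f-.5+off[0],(y+.5)/f-.5+off[1],z) for x,y in pts])
def rep(n,P):
    print(n,'c',P.mean(0).round(4)); 
    for i in range(4):
        d=P[(i+1)%4]-P[i]; print('  ',P[i].round(4),np.linalg.norm(d).round(4),np.degrees(np.arctan2(d[1],d[0])).round(1))
rep('plate side',m(s,[(133,176),(445,206),(408,488),(58,452)],4.5,(190,100),.078))
rep('plate top',m(t,[(66,92),(463,92),(473,443),(66,445)],6,(230,140),.078))
rep('lev side',m(s,[(122,402),(548,252),(570,300),(147,448)],6,(200,230),.042))
rep('lev top',m(t,[(114,102),(155,80),(345,432),(302,462)],8,(150,175),.042))
print(m(s,[(299,102)],4.5,(190,100),.105),m(t,[(573,252)],6,(230,140),.105))
# large level
print(atz(t,134,271,.05))
```

```text
plate side c [ 0.5341 -0.0597  0.078 ]
   [ 0.6398 -0.1935  0.078 ] 0.2277 177.1
   [ 0.4124 -0.182   0.078 ] 0.2559 86.5
   [0.4282 0.0734 0.078 ] 0.2278 -2.5
   [0.6558 0.0633 0.078 ] 0.2574 -93.6
plate top c [ 0.5353 -0.0619  0.078 ]
   [0.6588 0.0577 0.078 ] 0.2552 -94.1
   [ 0.6403 -0.1969  0.078 ] 0.2283 175.9
   [ 0.4126 -0.1806  0.078 ] 0.2532 86.2
   [0.4295 0.0721 0.078 ] 0.2297 -3.6
lev side c [0.4745 0.3113 0.042 ]
   [0.5706 0.3445 0.042 ] 0.2008 -154.0
   [0.3901 0.2566 0.042 ] 0.0252 114.2
   [0.3798 0.2796 0.042 ] 0.1969 25.6
   [0.5574 0.3646 0.042 ] 0.0241 -56.6
lev top c [0.4754 0.3114 0.042 ]
   [0.5607 0.3643 0.042 ] 0.0223 -64.6
   [0.5702 0.3441 0.042 ] 0.198 -154.3
   [0.3918 0.2582 0.042 ] 0.0245 121.5
   [0.379  0.2791 0.042 ] 0.2007 25.1
[[ 0.52339092 -0.25314775  0.105     ]] [[ 0.52349647 -0.25068329  0.105     ]]
[0.24899247 0.47899593 0.05      ]
```

```bash
cat >> h.py <<'E'
def down(yaw): # tool down, tool x at yaw deg
    return R.from_euler('z',yaw,degrees=True)*R.from_quat([1,0,0,0])
def to(pos,yaw):
    """print: rotvec (tool) first, then tool-frame shift after that turn"""
    o=ctrl.get_obs(); r=Rq(o['eef_rot']); d=down(yaw)
    print('t',o['time_s'],'pos',o['eef_pos'].round(4),'yaw',np.degrees(r.as_matrix()[:,0][[1,0]].tolist() and np.arctan2(r.as_matrix()[1,0],r.as_matrix()[0,0])).round(2))
    print('rot',(r.inv()*d).as_rotvec().round(4),'then shift',d.inv().apply(np.array(pos)-o['eef_pos']).round(4),'or shift before turn',r.inv().apply(np.array(pos)-o['eef_pos']).round(4))
E
python3 - <<'E'
from h import *
to([.42,-.1,.23],25.4)
d=down(25.4)
print(d.inv().apply([.475-.42,.3113+.1,-.13]))
print(d.inv().apply([.475-.42,.3113+.1,0]))
E
```

```text
t 0.3 pos [ 0.1682 -0.5497  0.231 ] yaw 17.0
rot [-5.000e-04 -1.000e-04 -1.465e-01] then shift [ 0.4204 -0.2982  0.001 ] or shift before turn [ 0.3723 -0.3564  0.0012]
[ 0.22610446 -0.34795037  0.13      ]
[ 0.22610446 -0.34795037  0.        ]
```

Request:
apply_moves:
  plan:
    - {"translation": [0,0,0],"angular": [0,0,-0.1465],"hand": 0.085}
    - {"translation": [0.042,-0.0298,0],"angular": [0,0,0],"hand": 0.085}
    - {"translation": [0.042,-0.0298,0],"angular": [0,0,0],"hand": 0.085}
    - {"translation": [0.042,-0.0298,0],"angular": [0,0,0],"hand": 0.085}
    - {"translation": [0.042,-0.0298,0],"angular": [0,0,0],"hand": 0.085}
    - {"translation": [0.042,-0.0298,0],"angular": [0,0,0],"hand": 0.085}
    - {"translation": [0.042,-0.0298,0],"angular": [0,0,0],"hand": 0.085}
    - {"translation": [0.042,-0.0298,0],"angular": [0,0,0],"hand": 0.085}
    - {"translation": [0.042,-0.0298,0],"angular": [0,0,0],"hand": 0.085}
    - {"translation": [0.042,-0.0298,0],"angular": [0,0,0],"hand": 0.085}

```text
time_s: 1.55
eef_pos: [0.3952, -0.144, 0.2316]
eef_rot: [0.0, 0.976, 0.22, 0.0]
wrist_force: [0.3, -0.0, 0.5]
opening: 0.996
```

Request:
apply_moves:
  plan:
    - {"translation": [0.028,-0.0434,0],"angular": [0,0,0],"hand": 0.085}
    - {"translation": [0.028,-0.0434,0],"angular": [0,0,0],"hand": 0.085}
    - {"translation": [0.028,-0.0434,0.01],"angular": [0,0,0],"hand": 0.085}
    - {"translation": [0.028,-0.0434,0.02],"angular": [0,0,0],"hand": 0.085}
    - {"translation": [0.028,-0.0434,0.02],"angular": [0,0,0],"hand": 0.085}
    - {"translation": [0.028,-0.0434,0.02],"angular": [0,0,0],"hand": 0.085}
    - {"translation": [0.028,-0.0434,0.02],"angular": [0,0,0],"hand": 0.085}
    - {"translation": [0.028,-0.0434,0.02],"angular": [0,0,0],"hand": 0.085}
    - {"translation": [0,0,0],"angular": [0,0,0],"hand": 0.085}

```text
time_s: 2.68
eef_pos: [0.4465, 0.2667, 0.1192]
eef_rot: [-0.0, 0.975, 0.222, -0.002]
wrist_force: [-0.7, -0.2, -0.2]
opening: 0.995
```

Run:
```python
from h import *
to([.475,.3113,.01],25.3)
c=ctrl.camera('side');save(c,'s1.png')
```

```text
t 2.675 pos [0.4465 0.2667 0.1192] yaw 25.64
rot [-0.001   0.0034  0.006 ] then shift [ 0.0448 -0.0282  0.1092] or shift before turn [ 0.0454 -0.0278  0.1091]
```

View pics/s1.png

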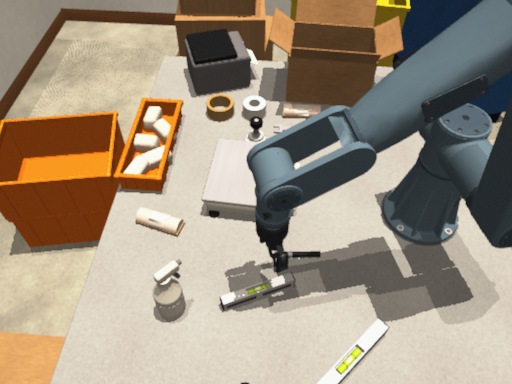

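The gripper is over the level's right end at about (280,265), and nothing has been disturbed. I'll centre it next.

Request:
apply_moves:
  plan:
    - {"translation": [0.0225,-0.014,0.01],"angular": [-0.001,0.0034,0.006],"hand": 0.06}
    - {"translation": [0.0225,-0.014,0.01],"angular": [0,0,0],"hand": 0.06}
    - {"translation": [0,0,0],"angular": [0,0,0],"hand": 0.06}
    - {"translation": [0,0,0],"angular": [0,0,0],"hand": 0.06}

```text
time_s: 3.22
eef_pos: [0.4768, 0.3076, 0.1019]
eef_rot: [0.0, 0.976, 0.217, 0.002]
wrist_force: [-0.3, 0.1, -0.4]
opening: 0.706
```

Run:
```python
from h import *
to([.475,.3113,.01],25.3)
c=ctrl.camera('side');save(c,'s2.png');cv2.imwrite('pics/s2c.png',cv2.resize(c['img'][200:330,190:330,::-1],None,fx=5,fy=5,interpolation=cv2.INTER_CUBIC))
```

```text
t 3.225 pos [0.4768 0.3076 0.1019] yaw 25.01
rot [ 0.0013 -0.0033 -0.0051] then shift [-0.0001 -0.0041  0.0919] or shift before turn [-0.0004 -0.0042  0.0919]
```

View pics/s2c.png

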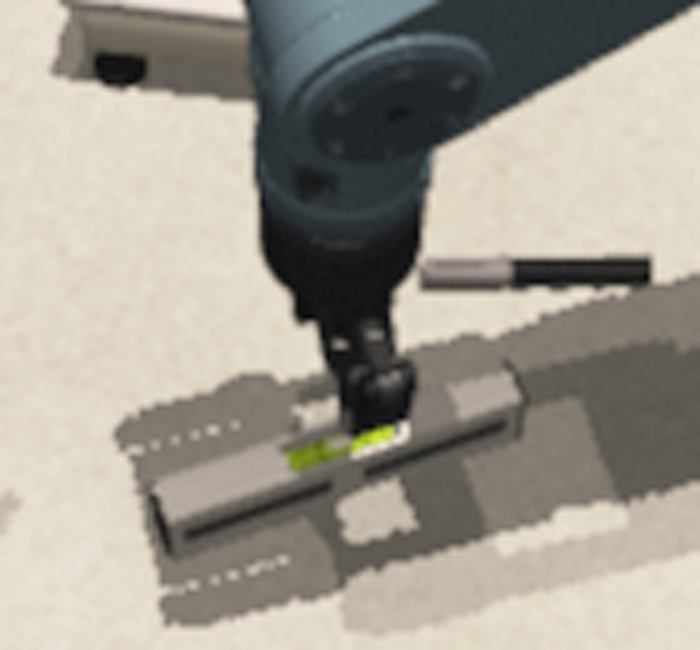

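The closing fingers sit over the vial at about (380,400) in the crop. I'll trim sideways and descend.

Request:
apply_moves:
  plan:
    - {"translation": [0,-0.004,0.02],"angular": [0.0013,-0.0033,-0.005],"hand": 0.06}
    - {"translation": [0,0,0.025],"angular": [0,0,0],"hand": 0.06}
    - {"translation": [0,0,0.025],"angular": [0,0,0],"hand": 0.06}
    - {"translation": [0,0,0.018],"angular": [0,0,0],"hand": 0.06}
    - {"translation": [0,0,0.003],"angular": [0,0,0],"hand": 0.06}
    - {"translation": [0,0,0],"angular": [0,0,0],"hand": 0.06}

```text
time_s: 4.03
eef_pos: [0.4754, 0.3125, 0.0105]
eef_rot: [-0.0, 0.976, 0.219, 0.0]
wrist_force: [-1.0, 1.1, 0.5]
opening: 0.701
```

Run:
```python
from h import *
to([.475,.3113,.01],25.3)
c=ctrl.camera('side');cv2.imwrite('pics/s3c.png',cv2.resize(c['img'][200:330,190:330,::-1],None,fx=5,fy=5,interpolation=cv2.INTER_CUBIC))
```

```text
t 4.025 pos [0.4754 0.3125 0.0105] yaw 25.34
rot [-0.0003 -0.0003  0.0007] then shift [-0.0009  0.0009  0.0005] or shift before turn [-0.0009  0.0009  0.0005]
```

View pics/s3c.png

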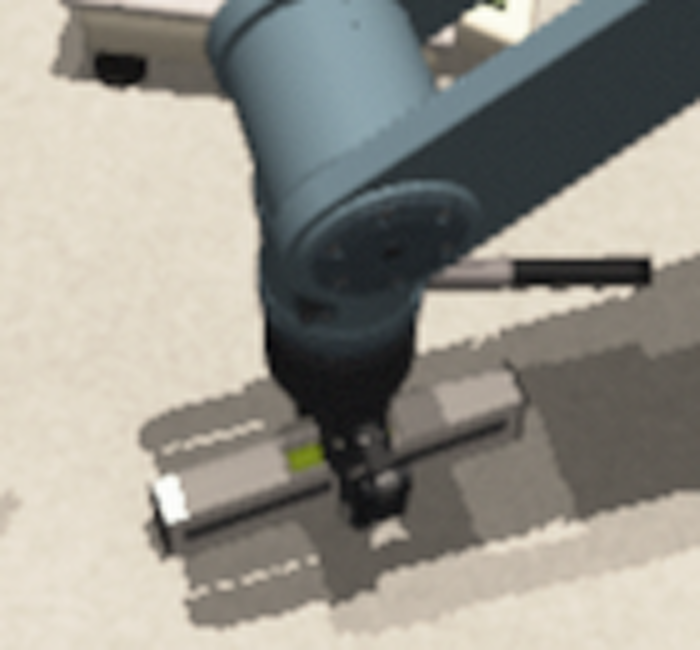

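The fingers straddle the level at about (365,470). Closing.

Request:
apply_moves:
  plan:
    - {"translation": [0,0.0005,0],"angular": [0,0,0],"hand": 0.0}
    - {"translation": [0,0,0],"angular": [0,0,0],"hand": 0.0}
    - {"translation": [0,0,0],"angular": [0,0,0],"hand": 0.0}
    - {"translation": [0,0,0],"angular": [0,0,0],"hand": 0.0}
    - {"translation": [0,0,0],"angular": [0,0,0],"hand": 0.0}
    - {"translation": [0,0,0],"angular": [0,0,0],"hand": 0.0}

```text
time_s: 4.82
eef_pos: [0.4761, 0.3123, 0.0113]
eef_rot: [-0.0, 0.976, 0.219, 0.001]
wrist_force: [-1.0, -0.0, 6.4]
opening: 0.271
```

Request:
apply_moves:
  plan:
    - {"translation": [0,0,-0.01],"angular": [0,0,0],"hand": 0.0}
    - {"translation": [0,0,-0.03],"angular": [0,0,0],"hand": 0.0}
    - {"translation": [0,0,-0.03],"angular": [0,0,0],"hand": 0.0}
    - {"translation": [0,0,-0.03],"angular": [0,0,0],"hand": 0.0}
    - {"translation": [0,0,-0.03],"angular": [0,0,0],"hand": 0.0}
    - {"translation": [0,0,0],"angular": [0,0,0],"hand": 0.0}
    - {"translation": [0,0,0],"angular": [0,0,0],"hand": 0.0}

```text
time_s: 5.7
eef_pos: [0.4744, 0.3115, 0.1389]
eef_rot: [0.0, 0.976, 0.219, -0.001]
wrist_force: [0.4, 0.1, -4.9]
opening: 0.272
```

Run:
```python
from h import *
# place pose: level centre at scale (0,+.010)
sc=np.array([.5347,-.0608]); y=np.array([np.cos(np.radians(86.5)),np.sin(np.radians(86.5))])
p=sc+y*.005; print(p)
to([p[0],p[1],.140],86.5)
print(ctrl.get_obs()['wrist_force'],ctrl.get_obs()['torque'],ctrl.get_obs()['q'])
c=ctrl.camera('side');cv2.imwrite('pics/s4c.png',cv2.resize(c['img'][160:330,190:330,::-1],None,fx=4,fy=4,interpolation=cv2.INTER_CUBIC))
```

```text
[ 0.53500524 -0.05580933]
t 5.7 pos [0.4744 0.3115 0.1389] yaw 25.34
rot [-0.0016  0.0018 -1.0675] then shift [-0.3629  0.0829 -0.0011] or shift before turn [-0.1024  0.3579 -0.0011]
[ 0.42986214  0.08653314 -4.8521118 ] [-0.04475256  0.01170154 -0.02100239] [3.71768840e-01 2.65244816e-01 1.70418127e+00 3.26453745e-04
 1.17441530e+00 1.50018248e+00]
```

View pics/s4c.png

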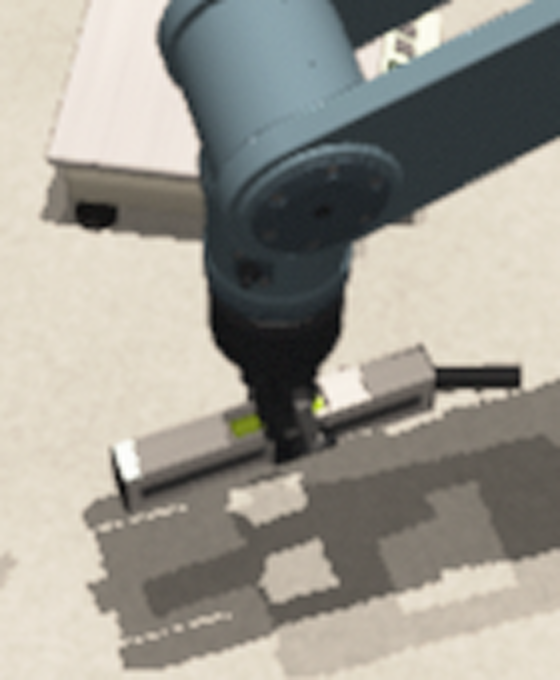

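The level is held horizontally, with the grip at crop (290,420). I'll turn it and carry it to the plate.

Request:
apply_moves:
  plan:
    - {"translation": [0,0,0],"angular": [-0.001,0.001,-0.0675],"hand": 0.0}
    - {"translation": [0,0,0],"angular": [0,0,-0.14],"hand": 0.0}
    - {"translation": [0,0,0],"angular": [0,0,-0.15],"hand": 0.0}
    - {"translation": [0,0,0],"angular": [0,0,-0.15],"hand": 0.0}
    - {"translation": [0,0,0],"angular": [0,0,-0.15],"hand": 0.0}
    - {"translation": [0,0,0],"angular": [0,0,-0.15],"hand": 0.0}
    - {"translation": [0,0,0],"angular": [0,0,-0.14],"hand": 0.0}
    - {"translation": [0,0,0],"angular": [0,0,-0.08],"hand": 0.0}
    - {"translation": [0,0,0],"angular": [0,0,-0.04],"hand": 0.0}

```text
time_s: 6.88
eef_pos: [0.4742, 0.3114, 0.1381]
eef_rot: [-0.0, 0.728, 0.686, -0.001]
wrist_force: [-0.4, 0.7, -4.8]
opening: 0.267
```

Request:
apply_moves:
  plan:
    - {"translation": [-0.02,0.0046,0],"angular": [0,0,0],"hand": 0.0}
    - {"translation": [-0.04,0.0092,0],"angular": [0,0,0],"hand": 0.0}
    - {"translation": [-0.05,0.0115,0],"angular": [0,0,0],"hand": 0.0}
    - {"translation": [-0.05,0.0115,0],"angular": [0,0,0],"hand": 0.0}
    - {"translation": [-0.05,0.0115,0],"angular": [0,0,0],"hand": 0.0}
    - {"translation": [-0.05,0.0115,0],"angular": [0,0,0],"hand": 0.0}
    - {"translation": [-0.05,0.0115,0],"angular": [0,0,0],"hand": 0.0}
    - {"translation": [-0.035,0.008,0],"angular": [0,0,0],"hand": 0.0}
    - {"translation": [-0.018,0.0035,0],"angular": [0,0,0],"hand": 0.0}
    - {"translation": [0,0,0],"angular": [0,0,0],"hand": 0.0}

```text
time_s: 8.12
eef_pos: [0.5353, -0.0566, 0.1397]
eef_rot: [-0.0, 0.729, 0.684, 0.0]
wrist_force: [-0.2, 0.9, -4.8]
opening: 0.274
```

Request:
apply_moves:
  plan:
    - {"translation": [0,0,0],"angular": [0,0,0],"hand": 0.0}
    - {"translation": [0,0,0],"angular": [0,0,0],"hand": 0.0}

```text
time_s: 8.38
eef_pos: [0.5356, -0.0542, 0.1403]
eef_rot: [0.0, 0.728, 0.686, 0.0]
wrist_force: [-0.3, 0.3, -5.0]
opening: 0.269
```

Run:
```python
from h import *
to([.535,-.0558,.092],86.5)
print(ctrl.get_obs()['wrist_force'])
c=ctrl.camera('side');cv2.imwrite('pics/s5c.png',cv2.resize(c['img'][90:240,180:320,::-1],None,fx=4,fy=4,interpolation=cv2.INTER_CUBIC))
```

```text
t 8.375 pos [ 0.5356 -0.0542  0.1403] yaw 86.59
rot [ 0.0008 -0.0003  0.0016] then shift [-0.0016 -0.0005  0.0483] or shift before turn [-0.0016 -0.0006  0.0483]
[-0.29081318  0.34830424 -5.02024543]
```

View pics/s5c.png

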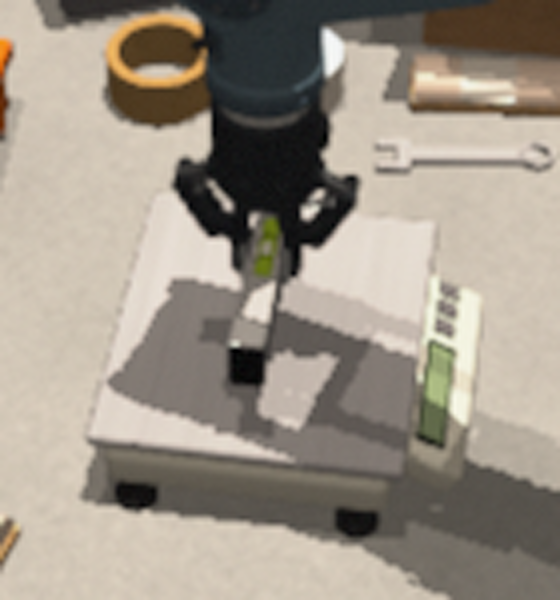

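The level hangs over the plate, lined up with the knob; its near end is at crop (245,355). Lowering.

Request:
apply_moves:
  plan:
    - {"translation": [0,0,0.015],"angular": [0,0,0],"hand": 0.0}
    - {"translation": [0,0,0.018],"angular": [0,0,0],"hand": 0.0}
    - {"translation": [0,0,0.01],"angular": [0,0,0],"hand": 0.0}
    - {"translation": [0,0,0.005],"angular": [0,0,0],"hand": 0.0}
    - {"translation": [0,0,0],"angular": [0,0,0],"hand": 0.0}
    - {"translation": [0,0,0],"angular": [0,0,0],"hand": 0.0}

```text
time_s: 9.18
eef_pos: [0.5365, -0.0556, 0.093]
eef_rot: [0.001, 0.728, 0.685, 0.001]
wrist_force: [-0.2, 0.5, -3.5]
opening: 0.269
```

Request:
apply_moves:
  plan:
    - {"translation": [0,0,0.001],"angular": [0,0,0],"hand": 0.0}
    - {"translation": [0,0,0.001],"angular": [0,0,0],"hand": 0.0}

```text
time_s: 9.43
eef_pos: [0.5363, -0.0555, 0.0908]
eef_rot: [0.001, 0.728, 0.685, 0.001]
wrist_force: [-0.4, 0.8, -4.3]
opening: 0.271
```

Request:
apply_moves:
  plan:
    - {"translation": [0,0,0.001],"angular": [0,0,0],"hand": 0.0}
    - {"translation": [0,0,0],"angular": [0,0,0],"hand": 0.0}

```text
time_s: 9.68
eef_pos: [0.536, -0.0554, 0.0894]
eef_rot: [0.0, 0.728, 0.685, 0.0]
wrist_force: [0.4, -0.4, -3.9]
opening: 0.273
```

Request:
apply_moves:
  plan:
    - {"translation": [0,0,0.0007],"angular": [0,0,0],"hand": 0.0}
    - {"translation": [0,0,0],"angular": [0,0,0],"hand": 0.0}

```text
time_s: 9.93
eef_pos: [0.5361, -0.0555, 0.089]
eef_rot: [0.001, 0.728, 0.685, 0.0]
wrist_force: [-1.5, 0.2, -0.8]
opening: 0.273
```

Contact shows: the wrist load has fallen from −4.5 to −0.8 N. Releasing, with small opening first.

Request:
apply_moves:
  plan:
    - {"translation": [0,0,0.0005],"angular": [0,0,0],"hand": 0.0}
    - {"translation": [0,0,0],"angular": [0,0,0],"hand": 0.03}
    - {"translation": [0,0,0],"angular": [0,0,0],"hand": 0.04}
    - {"translation": [0,0,0],"angular": [0,0,0],"hand": 0.06}
    - {"translation": [0,0,0],"angular": [0,0,0],"hand": 0.06}
    - {"translation": [0,0,0],"angular": [0,0,0],"hand": 0.06}

```text
time_s: 10.68
eef_pos: [0.536, -0.0555, 0.0882]
eef_rot: [0.0, 0.728, 0.685, 0.0]
wrist_force: [-0.5, 0.4, -1.1]
opening: 0.705
```

Request:
apply_moves:
  plan:
    - {"translation": [0,0,-0.015],"angular": [0,0,0],"hand": 0.06}
    - {"translation": [0,0,-0.025],"angular": [0,0,0],"hand": 0.06}
    - {"translation": [0,0,-0.03],"angular": [0,0,0],"hand": 0.06}
    - {"translation": [0,0,-0.02],"angular": [0,0,0],"hand": 0.085}
    - {"translation": [0,0,0],"angular": [0,0,0],"hand": 0.085}
    - {"translation": [0,0,0],"angular": [0,0,0],"hand": 0.085}

```text
time_s: 11.42
eef_pos: [0.5355, -0.0553, 0.1779]
eef_rot: [0.0, 0.728, 0.685, 0.0]
wrist_force: [-0.0, -1.3, -0.6]
opening: 0.989
```

Run:
```python
from h import *
to([.5235,-.252,.16],86.5)
c=ctrl.camera('side');save(c,'s6.png');cv2.imwrite('pics/s6c.png',cv2.resize(c['img'][110:220,200:310,::-1],None,fx=5.4,fy=5.4,interpolation=cv2.INTER_CUBIC))
c=ctrl.camera('top');save(c,'t6.png')
```

```text
t 11.425 pos [ 0.5355 -0.0553  0.1779] yaw 86.51
rot [ 0.0008 -0.0001  0.0001] then shift [-0.1971 -0.      0.0179] or shift before turn [-0.1971 -0.      0.0179]
```

View pics/s6c.png

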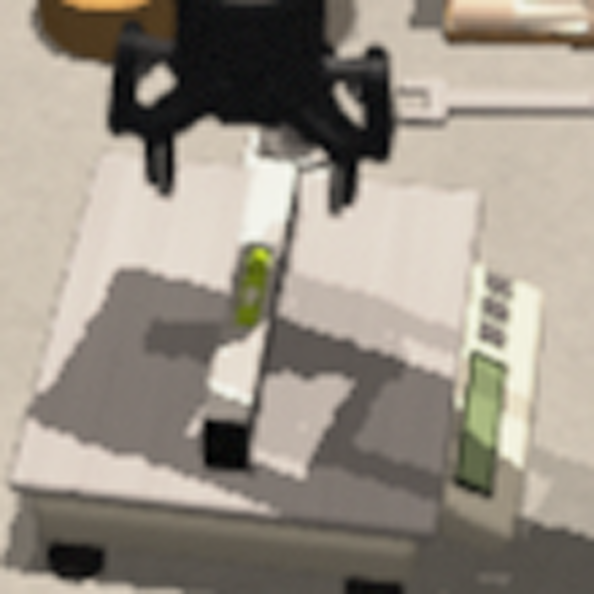

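View pics/t6.png

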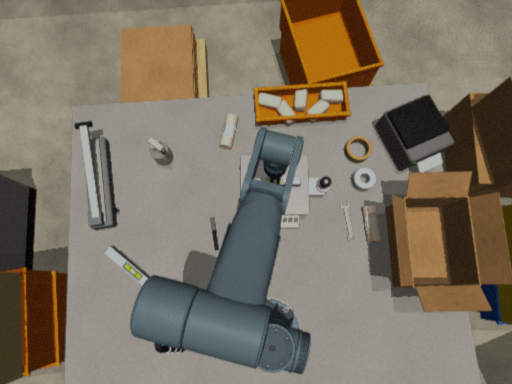

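The level stands on the plate and is free, with the bubble in shadow towards the near end at crop (250,290). The knob is clear at (326,183) in top. Next, move to the knob.

Request:
apply_moves:
  plan:
    - {"translation": [-0.03,0,0],"angular": [0,0,0],"hand": 0.085}
    - {"translation": [-0.045,0,0],"angular": [0,0,0],"hand": 0.085}
    - {"translation": [-0.05,0,0],"angular": [0,0,0],"hand": 0.07}
    - {"translation": [-0.042,0,0],"angular": [0,0,0],"hand": 0.07}
    - {"translation": [-0.025,0,0.01],"angular": [0,0,0],"hand": 0.07}
    - {"translation": [-0.004,0,0.008],"angular": [0,0,0],"hand": 0.07}
    - {"translation": [0,0,0],"angular": [0,0,0],"hand": 0.07}
    - {"translation": [0,0,0],"angular": [0,0,0],"hand": 0.07}

```text
time_s: 12.52
eef_pos: [0.5241, -0.2499, 0.1601]
eef_rot: [0.0, 0.728, 0.686, 0.0]
wrist_force: [0.1, -0.1, -0.4]
opening: 0.817
```

Run:
```python
from h import *
to([.5235,-.252,.083],86.5)
c=ctrl.camera('side');save(c,'s7.png');cv2.imwrite('pics/s7c.png',cv2.resize(c['img'][70:220,200:320,::-1],None,fx=4,fy=4,interpolation=cv2.INTER_CUBIC))
c=ctrl.camera('top');cv2.imwrite('pics/t7c.png',cv2.resize(c['img'][140:240,230:360,::-1],None,fx=5,fy=5,interpolation=cv2.INTER_CUBIC))
```

```text
t 12.525 pos [ 0.5241 -0.2499  0.1601] yaw 86.57
rot [ 0.0009 -0.0005  0.0012] then shift [-0.0021 -0.0004  0.0771] or shift before turn [-0.0022 -0.0005  0.0771]
```

View pics/s7c.png

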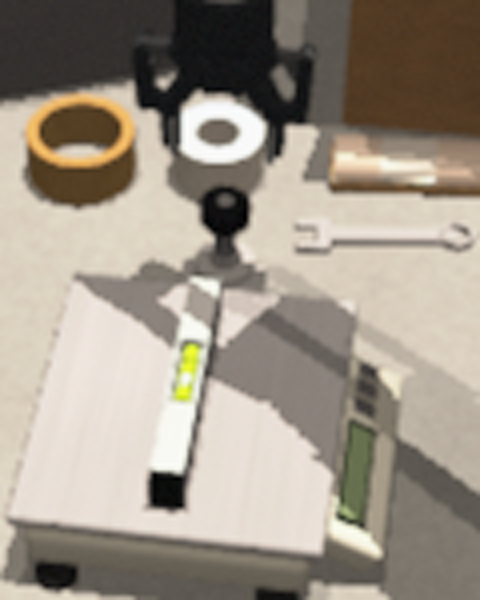

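View pics/t7c.png

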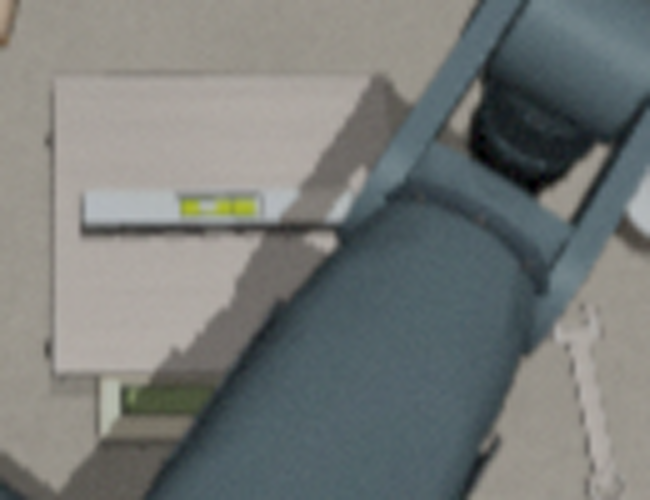

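Both cameras see the vial: in side it is at crop (186,370), and in top the yellow runs from 180 to 258 with the bubble at 207. I'll build a rectified metric strip of the vial to measure the bubble.

```bash
cat >> h.py <<'E'
LC=np.array([.5357,-.0554]); YA=86.5
def strip(c,z=.119,L=.06,W=.016,s=4000):
    # rectify level top: columns along level axis (+y scale = right), s px/m
    a=np.radians(YA); u=np.array([np.cos(a),np.sin(a),0]); v=np.array([-np.sin(a),np.cos(a),0])
    C=np.array([LC[0],LC[1],z]); src=proj(c,[C-u*L-v*W,C+u*L-v*W,C+u*L+v*W,C-u*L+v*W]).astype(np.float32)
    w,h=int(2*L*s),int(2*W*s); dst=np.float32([[0,h],[w,h],[w,0],[0,0]])
    return cv2.warpPerspective(c['img'],cv2.getPerspectiveTransform(src,dst),(w,h),flags=cv2.INTER_CUBIC)
def look(tag):
    ims=[]
    for n in('side','top'):
        c=ctrl.camera(n); im=strip(c); ims+= [im,np.zeros((8,im.shape[1],3),np.uint8)]
    cv2.imwrite(f'pics/{tag}.png',np.vstack(ims)[:,:,::-1]); return ims[0],ims[2]
E
python3 - <<'E'
from h import *
look('v0')
E
```

```text
(no output)
```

View pics/v0.png

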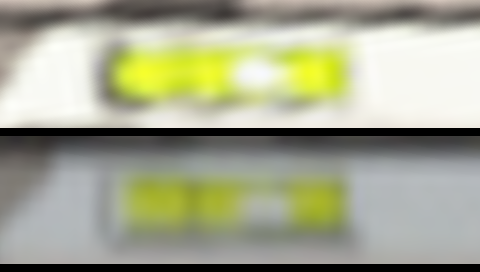

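Request:
apply_moves:
  plan:
    - {"translation": [-0.001,-0.0005,0.015],"angular": [0,0,0],"hand": 0.07}
    - {"translation": [0,0,0.025],"angular": [0,0,0],"hand": 0.07}
    - {"translation": [0,0,0.025],"angular": [0,0,0],"hand": 0.07}
    - {"translation": [0,0,0.012],"angular": [0,0,0],"hand": 0.07}
    - {"translation": [0,0,0],"angular": [0,0,0],"hand": 0.07}
    - {"translation": [0,0,0],"angular": [0,0,0],"hand": 0.07}

```text
time_s: 13.48
eef_pos: [0.5241, -0.2525, 0.0841]
eef_rot: [0.001, 0.728, 0.685, 0.001]
wrist_force: [0.2, -0.6, -0.3]
opening: 0.817
```

Run:
```python
from h import *
to([.5235,-.251,.083],86.5)
c=ctrl.camera('side');cv2.imwrite('pics/s8c.png',cv2.resize(c['img'][70:180,200:320,::-1],None,fx=5,fy=5,interpolation=cv2.INTER_CUBIC))
```

```text
t 13.475 pos [ 0.5241 -0.2525  0.0841] yaw 86.51
rot [0.0025 0.0009 0.0001] then shift [ 0.0014 -0.0007  0.0011] or shift before turn [ 0.0014 -0.0007  0.0011]
```

View pics/s8c.png

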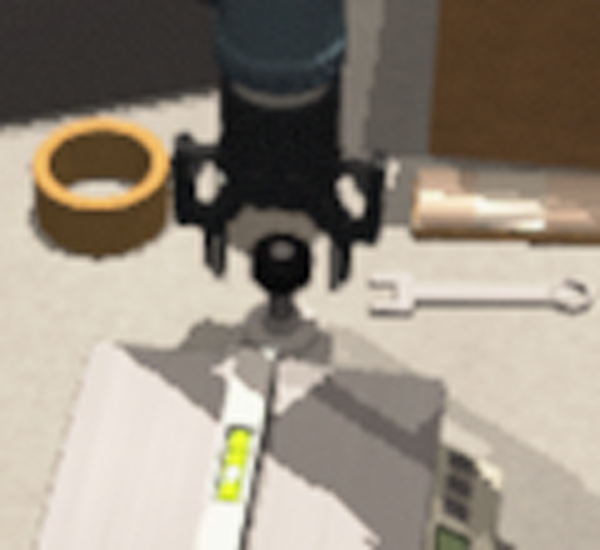

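The fingers straddle the knob, at (213,250) and (340,260) with the knob at (282,262). Closing.

Request:
apply_moves:
  plan:
    - {"translation": [0.001,-0.0005,0],"angular": [0,0,0],"hand": 0.05}
    - {"translation": [0,0,0],"angular": [0,0,0],"hand": 0.03}
    - {"translation": [0,0,0],"angular": [0,0,0],"hand": 0.03}
    - {"translation": [0,0,0],"angular": [0,0,0],"hand": 0.03}
    - {"translation": [0,0,0],"angular": [0,0,0],"hand": 0.03}

```text
time_s: 14.15
eef_pos: [0.5217, -0.251, 0.0842]
eef_rot: [-0.001, 0.728, 0.685, -0.001]
wrist_force: [-9.5, 1.2, 9.7]
opening: 0.447
```

Run:
```python
from h import *
to([.5235,-.251,.083],86.5)
o=ctrl.get_obs();print(o['opening'],o['wrist_force'],o['torque'],o['q'])
look('v1')
```

```text
t 14.15 pos [ 0.5217 -0.251   0.0842] yaw 86.53
rot [-0.0016  0.      0.0006] then shift [0.0001 0.0018 0.0012] or shift before turn [0.0001 0.0018 0.0012]
0.4472477917038653 [-9.48854298  1.19057362  9.70131681] [0.1980344  1.29238888 0.02296355] [-6.52769552e-01  3.62687115e-01  1.70389859e+00 -1.05299490e-03
  1.07636906e+00 -5.91781948e-01]
```

View pics/v1.png

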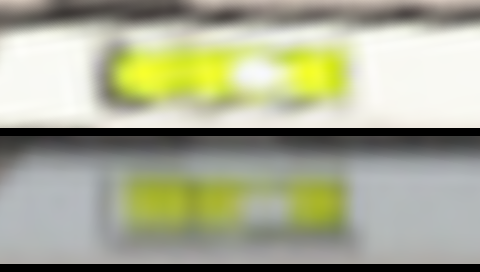

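The grip is at 38 mm on the 40 mm knob. A side force of −9.5 N means an offset of about 1.5 mm, so I'll relax that and then turn 0.9 rad clockwise.

Request:
apply_moves:
  plan:
    - {"translation": [0,-0.0015,-0.001],"angular": [0,0,0],"hand": 0.03}
    - {"translation": [0,0,0],"angular": [0,0,0],"hand": 0.03}
    - {"translation": [0,0,0],"angular": [0,0,0.1],"hand": 0.03}

```text
time_s: 14.62
eef_pos: [0.5217, -0.251, 0.0843]
eef_rot: [0.001, 0.762, 0.647, 0.0]
wrist_force: [0.2, -0.5, -0.9]
opening: 0.446
```

Request:
apply_moves:
  plan:
    - {"translation": [0,0,0],"angular": [0,0,0.1],"hand": 0.03}
    - {"translation": [0,0,0],"angular": [0,0,0.1],"hand": 0.03}
    - {"translation": [0,0,0],"angular": [0,0,0.1],"hand": 0.03}
    - {"translation": [0,0,0],"angular": [0,0,0.1],"hand": 0.03}
    - {"translation": [0,0,0],"angular": [0,0,0],"hand": 0.03}

```text
time_s: 15.25
eef_pos: [0.5217, -0.251, 0.0843]
eef_rot: [0.0, 0.875, 0.484, 0.001]
wrist_force: [0.0, -0.3, -1.6]
opening: 0.446
```

Run:
```python
from h import *
to([.5235,-.251,.083],86.5)
o=ctrl.get_obs();print(o['opening'],o['wrist_force'],o['torque'],o['q'])
```

```text
t 15.25 pos [ 0.5217 -0.251   0.0843] yaw 57.9
rot [ 1.500e-03 -2.000e-04 -4.992e-01] then shift [0.0001 0.0018 0.0013] or shift before turn [0.001  0.0015 0.0013]
0.4462064600824624 [ 0.02368852 -0.26525596 -1.61068219] [-0.09274133  0.04099167 -0.07019578] [-6.53760582e-01  3.60701328e-01  1.70638732e+00  8.03210238e-04
  1.07318541e+00 -9.38367918e-02]
```

The force is now near zero, and the −0.07 N m torque about z shows the knob is turning. Continuing.

Request:
apply_moves:
  plan:
    - {"translation": [0,0,0],"angular": [0,0,0.1],"hand": 0.03}
    - {"translation": [0,0,0],"angular": [0,0,0.1],"hand": 0.03}
    - {"translation": [0,0,0],"angular": [0,0,0.1],"hand": 0.03}
    - {"translation": [0,0,0],"angular": [0,0,0.1],"hand": 0.03}
    - {"translation": [0,0,0],"angular": [0,0,0.1],"hand": 0.03}

```text
time_s: 15.88
eef_pos: [0.5218, -0.2511, 0.0843]
eef_rot: [0.0, 0.968, 0.252, 0.001]
wrist_force: [0.6, 0.1, -1.8]
opening: 0.445
```

Request:
apply_moves:
  plan:
    - {"translation": [0,0,0],"angular": [0,0,0],"hand": 0.03}
    - {"translation": [0,0,0],"angular": [0,0,0],"hand": 0.03}
    - {"translation": [0,0,0],"angular": [0,0,0],"hand": 0.03}
    - {"translation": [0,0,0],"angular": [0,0,0],"hand": 0.03}
    - {"translation": [0,0,0],"angular": [0,0,0],"hand": 0.03}
    - {"translation": [0,0,0],"angular": [0,0,0],"hand": 0.03}
    - {"translation": [0,0,0],"angular": [0,0,0],"hand": 0.03}
    - {"translation": [0,0,0],"angular": [0,0,0],"hand": 0.03}
    - {"translation": [0,0,0],"angular": [0,0,0],"hand": 0.03}
    - {"translation": [0,0,0],"angular": [0,0,0],"hand": 0.03}

```text
time_s: 17.12
eef_pos: [0.5217, -0.251, 0.0843]
eef_rot: [0.0, 0.968, 0.252, 0.001]
wrist_force: [3.1, -2.7, -2.2]
opening: 0.451
```

Request:
apply_moves:
  plan:
    - {"translation": [0,0,0],"angular": [0,0,0],"hand": 0.03}
    - {"translation": [0,0,0],"angular": [0,0,0],"hand": 0.03}
    - {"translation": [0,0,0],"angular": [0,0,0],"hand": 0.03}
    - {"translation": [0,0,0],"angular": [0,0,0],"hand": 0.03}
    - {"translation": [0,0,0],"angular": [0,0,0],"hand": 0.03}
    - {"translation": [0,0,0],"angular": [0,0,0],"hand": 0.03}

```text
time_s: 17.88
eef_pos: [0.5217, -0.251, 0.0844]
eef_rot: [0.0, 0.968, 0.252, 0.001]
wrist_force: [3.9, -2.9, -1.4]
opening: 0.447
```

Run:
```python
from h import *
to([.5235,-.251,.083],86.5)
s,t=look('v2')
# profiles of blue channel (bubble white, vial yellow)
for n,im in(('s',s),('t',t)):
    p=im[50:80,:,2].astype(float).mean(0); print(n,[int(p[i:i+8].mean()) for i in range(80,380,8)])
old=cv2.imread('pics/v1.png')[:,:,::-1]
for n,im in(('s',old[:128]),('t',old[136:264])):
    p=im[50:80,:,2].astype(float).mean(0); print(n,[int(p[i:i+8].mean()) for i in range(80,380,8)])
```

```text
t 17.875 pos [ 0.5217 -0.251   0.0844] yaw 29.21
rot [ 1.600e-03 -6.000e-04 -9.999e-01] then shift [0.0002 0.0018 0.0014] or shift before turn [0.0016 0.0008 0.0014]
s [233, 205, 167, 121, 90, 71, 68, 70, 73, 74, 69, 63, 56, 55, 64, 83, 114, 149, 184, 202, 208, 197, 165, 123, 83, 60, 47, 52, 59, 65, 58, 52, 90, 155, 211, 234, 245, 243]
t [188, 181, 169, 161, 159, 133, 98, 71, 57, 49, 48, 49, 51, 53, 56, 61, 79, 102, 126, 142, 151, 147, 139, 117, 91, 67, 57, 51, 51, 49, 50, 60, 86, 134, 176, 187, 186, 186]
s [234, 205, 167, 121, 90, 71, 69, 71, 73, 74, 68, 63, 57, 56, 57, 60, 56, 64, 103, 156, 197, 213, 217, 205, 176, 142, 98, 67, 55, 65, 59, 51, 89, 155, 212, 234, 246, 243]
t [189, 178, 161, 154, 156, 132, 98, 72, 60, 53, 52, 54, 55, 55, 56, 57, 57, 59, 72, 94, 121, 143, 150, 150, 153, 136, 105, 74, 59, 48, 48, 57, 85, 133, 175, 185, 185, 187]
```

View pics/v2.png

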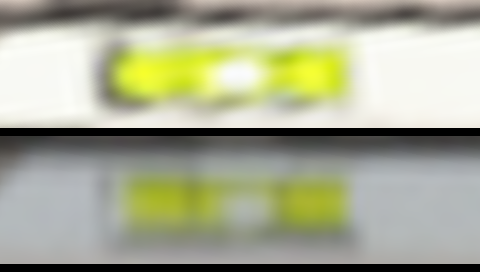

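```bash
python3 - <<'E'
from h import *
for v in('v1','v2'):
  old=cv2.imread(f'pics/{v}.png')[:,:,::-1].astype(float)
  for n,im in(('s',old[:128]),('t',old[136:264])):
    p=im[55:78].mean(0)
    print(v,n,'R+G',[(i,int(p[i:i+6,:2].mean())) for i in range(90,366,6)])
# level ends in long strip
for n in('side','top'):
    c=ctrl.camera(n); im=strip(c,z=.12,L=.125,W=.02,s=3000); cv2.imwrite(f'pics/L_{n}.png',im[:,:,::-1])
E
python3 -c "
import cv2,numpy as np
a=cv2.imread('pics/L_side.png');b=cv2.imread('pics/L_top.png');cv2.imwrite('pics/L.png',np.vstack([a,b]))"
```

```text
v1 s R+G [(90, 206), (96, 176), (102, 156), (108, 158), (114, 177), (120, 200), (126, 219), (132, 232), (138, 241), (144, 243), (150, 240), (156, 238), (162, 234), (168, 230), (174, 226), (180, 225), (186, 226), (192, 231), (198, 236), (204, 239), (210, 237), (216, 235), (222, 234), (228, 235), (234, 236), (240, 239), (246, 242), (252, 243), (258, 240), (264, 237), (270, 233), (276, 230), (282, 229), (288, 231), (294, 234), (300, 237), (306, 240), (312, 241), (318, 237), (324, 229), (330, 221), (336, 216), (342, 217), (348, 222), (354, 232), (360, 242)]
v1 t R+G [(90, 171), (96, 159), (102, 155), (108, 162), (114, 172), (120, 175), (126, 174), (132, 173), (138, 174), (144, 174), (150, 174), (156, 172), (162, 172), (168, 173), (174, 172), (180, 165), (186, 157), (192, 155), (198, 161), (204, 168), (210, 171), (216, 172), (222, 173), (228, 174), (234, 174), (240, 174), (246, 174), (252, 174), (258, 174), (264, 174), (270, 173), (276, 173), (282, 172), (288, 172), (294, 172), (300, 172), (306, 172), (312, 172), (318, 171), (324, 167), (330, 161), (336, 158), (342, 162), (348, 170), (354
[... 439 characters left out ...]
4, 227), (300, 235), (306, 239), (312, 239), (318, 236), (324, 230), (330, 224), (336, 221), (342, 221), (348, 226), (354, 233), (360, 242)]
v2 t R+G [(90, 175), (96, 166), (102, 163), (108, 167), (114, 174), (120, 176), (126, 175), (132, 174), (138, 174), (144, 174), (150, 174), (156, 173), (162, 173), (168, 172), (174, 170), (180, 163), (186, 156), (192, 156), (198, 162), (204, 169), (210, 171), (216, 171), (222, 172), (228, 173), (234, 175), (240, 175), (246, 175), (252, 175), (258, 174), (264, 171), (270, 163), (276, 156), (282, 157), (288, 163), (294, 168), (300, 171), (306, 171), (312, 171), (318, 171), (324, 170), (330, 171), (336, 172), (342, 175), (348, 178), (354, 180), (360, 181)]
```

View pics/L.png

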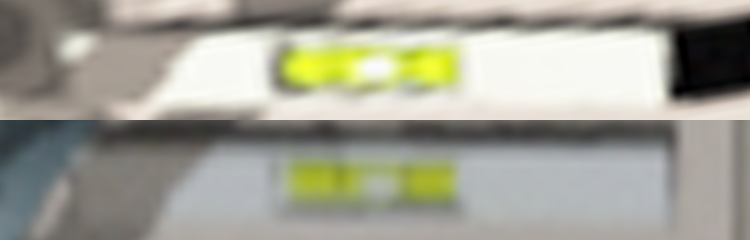

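Top view: lines at 192 and 281 (centre 236.5), bubble at 246, so +2.4 mm. Side view: centre 232, bubble 241, so +2.2 mm. The bubble moved about 4.7 mm for 1 rad, as expected, so 0.45 rad more is needed.

Request:
apply_moves:
  plan:
    - {"translation": [0,0,0],"angular": [0,0,0.1],"hand": 0.03}
    - {"translation": [0,0,0],"angular": [0,0,0.1],"hand": 0.03}
    - {"translation": [0,0,0],"angular": [0,0,0.1],"hand": 0.03}
    - {"translation": [0,0,0],"angular": [0,0,0.1],"hand": 0.03}
    - {"translation": [0,0,0],"angular": [0,0,0.05],"hand": 0.03}
    - {"translation": [0,0,0],"angular": [0,0,0],"hand": 0.03}
    - {"translation": [0,0,0],"angular": [0,0,0],"hand": 0.03}
    - {"translation": [0,0,0],"angular": [0,0,0],"hand": 0.03}
    - {"translation": [0,0,0],"angular": [0,0,0],"hand": 0.03}
    - {"translation": [0,0,0],"angular": [0,0,0],"hand": 0.03}

```text
time_s: 19.32
eef_pos: [0.5218, -0.2511, 0.0844]
eef_rot: [0.0, 1.0, 0.03, 0.001]
wrist_force: [4.0, -3.4, -2.1]
opening: 0.448
```

Request:
apply_moves:
  plan:
    - {"translation": [0,0,0],"angular": [0,0,0],"hand": 0.03}
    - {"translation": [0,0,0],"angular": [0,0,0],"hand": 0.03}
    - {"translation": [0,0,0],"angular": [0,0,0],"hand": 0.03}
    - {"translation": [0,0,0],"angular": [0,0,0],"hand": 0.03}
    - {"translation": [0,0,0],"angular": [0,0,0],"hand": 0.03}
    - {"translation": [0,0,0],"angular": [0,0,0],"hand": 0.03}
    - {"translation": [0,0,0],"angular": [0,0,0],"hand": 0.03}
    - {"translation": [0,0,0],"angular": [0,0,0],"hand": 0.03}
    - {"translation": [0,0,0],"angular": [0,0,0],"hand": 0.03}
    - {"translation": [0,0,0],"angular": [0,0,0],"hand": 0.03}

```text
time_s: 20.58
eef_pos: [0.5217, -0.2511, 0.0843]
eef_rot: [0.0, 1.0, 0.03, 0.001]
wrist_force: [3.3, -3.9, -2.6]
opening: 0.448
```

```bash
cat >> h.py <<'E'
def bub(tag):
    s,t=look(tag)
    for n,im,cen,th in(('side',s,232,130),('top',t,236.5,100)):
        p=im[50:80,:,2].astype(float).mean(0); x=np.arange(160,320)
        k=x[p[160:320]>th]; print(n,'bubble',k.min(),k.max(),'off mm',((k.min()+k.max())/2-cen)/4)
        q=im[55:78,:,:2].astype(float).mean((0,2)); print('  lines',165+q[165:215].argmin(),260+q[260:300].argmin())
E
python3 - <<'E'
from h import *
to([.5235,-.251,.083],86.5)
bub('v3')
E
```

```text
t 20.575 pos [ 0.5217 -0.2511  0.0843] yaw 3.4
rot [ 1.6000e-03 -1.1000e-03 -1.4504e+00] then shift [0.0002 0.0018 0.0013] or shift before turn [0.0018 0.     0.0013]
side bubble 203 260 off mm -0.125
  lines 184 282
top bubble 209 263 off mm -0.125
  lines 193 281
```

View pics/v3.png

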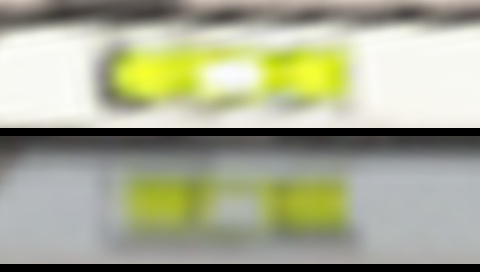

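The bubble is centred in both views: −0.1 mm, with the top view showing it at 236 between lines at 193 and 281. Releasing the knob and lifting clear.

Request:
apply_moves:
  plan:
    - {"translation": [0,0,0],"angular": [0,0,0],"hand": 0.045}
    - {"translation": [0,0,0],"angular": [0,0,0],"hand": 0.06}
    - {"translation": [0,0,0],"angular": [0,0,0],"hand": 0.06}
    - {"translation": [0,0,0],"angular": [0,0,0],"hand": 0.06}
    - {"translation": [0,0,-0.015],"angular": [0,0,0],"hand": 0.06}
    - {"translation": [0,0,-0.025],"angular": [0,0,0],"hand": 0.06}
    - {"translation": [0,0,-0.03],"angular": [0,0,0],"hand": 0.06}
    - {"translation": [0,0,-0.02],"angular": [0,0,0.06],"hand": 0.085}
    - {"translation": [0,0,0],"angular": [0,0,0.06],"hand": 0.085}
    - {"translation": [0,0,0],"angular": [0,0,0],"hand": 0.085}

```text
time_s: 21.92
eef_pos: [0.5218, -0.2511, 0.1756]
eef_rot: [0.001, 1.0, -0.03, 0.001]
wrist_force: [-0.3, -0.5, -0.3]
opening: 0.996
```

Request:
apply_moves:
  plan:
    - {"translation": [0,0,0],"angular": [0,0,0],"hand": 0.085}
    - {"translation": [0,0,0],"angular": [0,0,0],"hand": 0.085}
    - {"translation": [0,0,0],"angular": [0,0,0],"hand": 0.085}
    - {"translation": [0,0,0],"angular": [0,0,0],"hand": 0.085}
    - {"translation": [0,0,0],"angular": [0,0,0],"hand": 0.085}
    - {"translation": [0,0,0],"angular": [0,0,0],"hand": 0.085}

```text
time_s: 22.68
eef_pos: [0.5215, -0.2509, 0.1743]
eef_rot: [0.0, 1.0, -0.03, 0.001]
wrist_force: [-0.7, 0.2, 0.2]
opening: 0.999
```

Run:
```python
from h import *
print(ctrl.get_obs()['wrist_force'])
to([.5357,-.0554,.13],-3.5)
bub('v4')
c=ctrl.camera('side');save(c,'s9.png')
```

```text
[-0.67282326  0.21927465  0.23411787]
t 22.675 pos [ 0.5215 -0.2509  0.1743] yaw -3.45
rot [-0.     -0.0013  0.0009] then shift [ 0.0023 -0.196   0.0443] or shift before turn [ 0.0024 -0.196   0.0443]
side bubble 203 260 off mm -0.125
  lines 184 281
top bubble 209 263 off mm -0.125
  lines 192 281
```

View pics/s9.png

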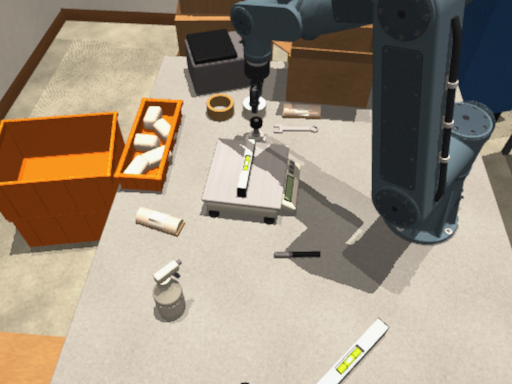

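View pics/v4.png

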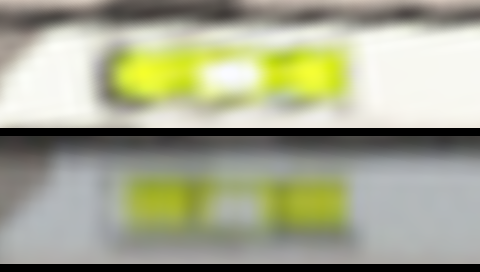

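The level stands free with the bubble still centred, −0.1 mm in both views, and nothing else has moved. Now I'll go above the level with the jaws open along it, so the two tips straddle the vial slot.

Request:
apply_moves:
  plan:
    - {"translation": [0,-0.025,0],"angular": [0,0,0],"hand": 0.085}
    - {"translation": [0.001,-0.045,0],"angular": [0,0,0],"hand": 0.085}
    - {"translation": [0.001,-0.05,0],"angular": [0,0,0],"hand": 0.085}
    - {"translation": [0,-0.045,0],"angular": [0,0,0],"hand": 0.085}
    - {"translation": [0,-0.02,0.01],"angular": [0,0,0],"hand": 0.085}
    - {"translation": [0,-0.01,0.01],"angular": [0,0,0],"hand": 0.085}
    - {"translation": [0,0,0.01],"angular": [0,0,0],"hand": 0.085}
    - {"translation": [0,0,0],"angular": [0,0,0],"hand": 0.085}
    - {"translation": [0,0,0],"angular": [0,0,0],"hand": 0.085}

```text
time_s: 23.95
eef_pos: [0.5353, -0.0575, 0.1442]
eef_rot: [0.0, 1.0, -0.031, 0.001]
wrist_force: [0.4, -0.0, -0.8]
opening: 0.997
```

Run:
```python
from h import *
print(ctrl.get_obs()['wrist_force'])
to([.5357,-.0565,.13],-3.5)
c=ctrl.camera('side');cv2.imwrite('pics/s10c.png',cv2.resize(c['img'][90:220,180:320,::-1],None,fx=4.5,fy=4.5,interpolation=cv2.INTER_CUBIC))
```

```text
[ 0.37798546 -0.02593166 -0.78739971]
t 23.95 pos [ 0.5353 -0.0575  0.1442] yaw -3.54
rot [ 0.0002 -0.0012 -0.0006] then shift [ 0.0003 -0.001   0.0142] or shift before turn [ 0.0003 -0.001   0.0142]
```

View pics/s10c.png

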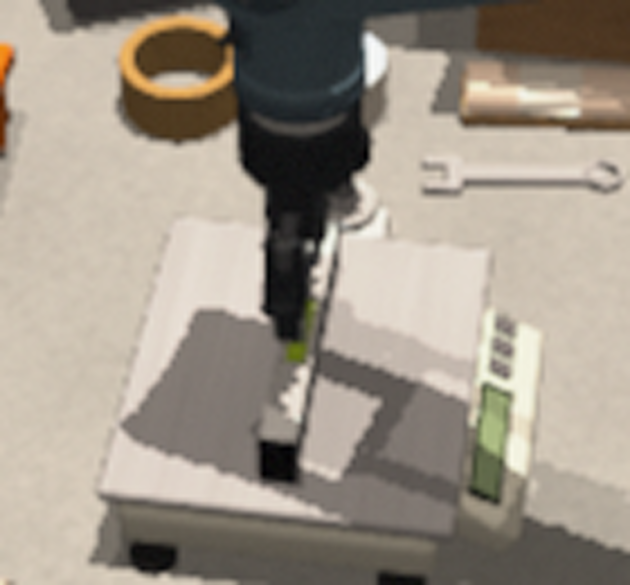

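Run:
```python
from h import *
c=ctrl.camera('side')
print(atz(c,244,164.5,.157),atz(c,246,168,.12))
```

```text
[ 0.5405582  -0.01493329  0.157     ] [ 0.53686517 -0.03502131  0.12      ]
```

Request:
apply_moves:
  plan:
    - {"translation": [0,0,0.01],"angular": [0,0,0],"hand": 0.085}
    - {"translation": [0,0,0.01],"angular": [0,0,0],"hand": 0.085}
    - {"translation": [0,0,0.005],"angular": [0,0,0],"hand": 0.085}
    - {"translation": [0,0,0],"angular": [0,0,0],"hand": 0.085}

```text
time_s: 24.55
eef_pos: [0.5348, -0.0562, 0.1185]
eef_rot: [-0.0, 1.0, -0.03, -0.0]
wrist_force: [0.2, -0.0, -0.3]
opening: 0.992
```

The tip is at (0.54, −0.015), as expected. I'll approach gently while watching the force.

Request:
apply_moves:
  plan:
    - {"translation": [0,0,0.004],"angular": [0,0,0],"hand": 0.085}
    - {"translation": [0,0,0.003],"angular": [0,0,0],"hand": 0.085}
    - {"translation": [0,0,0],"angular": [0,0,0],"hand": 0.085}
    - {"translation": [0,0,0],"angular": [0,0,0],"hand": 0.085}

```text
time_s: 25.05
eef_pos: [0.5353, -0.0564, 0.1124]
eef_rot: [0.0, 1.0, -0.03, 0.001]
wrist_force: [0.0, -0.3, -0.1]
opening: 0.995
```

Run:
```python
from h import *
to([.5357,-.0565,.107],-3.5)
for n in('side','top'):
    c=ctrl.camera(n);cv2.imwrite(f'pics/{n}11.png',cv2.resize(c['img'][110:220,200:310,::-1],None,fx=5,fy=5,interpolation=cv2.INTER_CUBIC))
```

```text
t 25.05 pos [ 0.5353 -0.0564  0.1124] yaw -3.45
rot [ 0.0001 -0.0014  0.0009] then shift [0.0004 0.0001 0.0054] or shift before turn [0.0004 0.0001 0.0054]
```

View pics/side11.png

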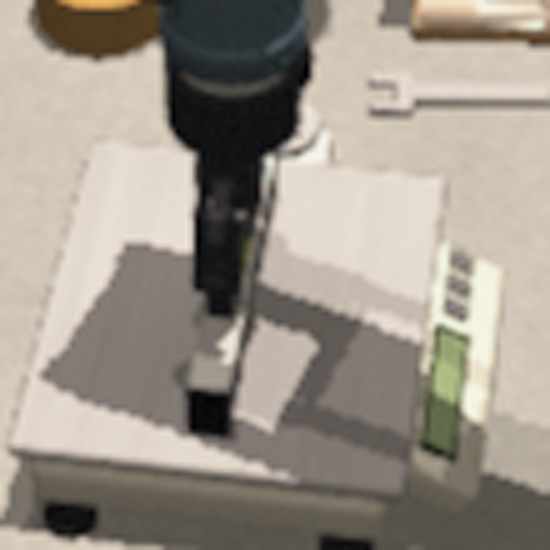

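The near fingertip at (220,312) sits on the level's centreline, just above its top. Stepping down.

Request:
apply_moves:
  plan:
    - {"translation": [0,0,0.0015],"angular": [0,0,0],"hand": 0.085}
    - {"translation": [0,0,0.0015],"angular": [0,0,0],"hand": 0.085}
    - {"translation": [0,0,0],"angular": [0,0,0],"hand": 0.085}

```text
time_s: 25.52
eef_pos: [0.5351, -0.0564, 0.109]
eef_rot: [-0.0, 1.0, -0.03, 0.0]
wrist_force: [0.2, -1.2, 0.6]
opening: 0.99
```

Request:
apply_moves:
  plan:
    - {"translation": [0,0,0.001],"angular": [0,0,0],"hand": 0.085}
    - {"translation": [0,0,0],"angular": [0,0,0],"hand": 0.085}

```text
time_s: 25.78
eef_pos: [0.5352, -0.0564, 0.1082]
eef_rot: [0.0, 1.0, -0.03, 0.001]
wrist_force: [-0.4, -0.0, 0.6]
opening: 0.994
```

Request:
apply_moves:
  plan:
    - {"translation": [0,0,0.0007],"angular": [0,0,0],"hand": 0.085}
    - {"translation": [0,0,0],"angular": [0,0,0],"hand": 0.085}

```text
time_s: 26.02
eef_pos: [0.5352, -0.0564, 0.1075]
eef_rot: [0.0, 1.0, -0.03, 0.001]
wrist_force: [-0.7, -0.2, -0.8]
opening: 0.994
```

Request:
apply_moves:
  plan:
    - {"translation": [0,0,0.0006],"angular": [0,0,0],"hand": 0.085}
    - {"translation": [0,0,0],"angular": [0,0,0],"hand": 0.085}

```text
time_s: 26.28
eef_pos: [0.5354, -0.0564, 0.1071]
eef_rot: [0.0, 1.0, -0.03, 0.001]
wrist_force: [0.7, -0.5, 0.7]
opening: 0.998
```

Request:
apply_moves:
  plan:
    - {"translation": [0,0,0.0006],"angular": [0,0,0],"hand": 0.085}
    - {"translation": [0,0,0],"angular": [0,0,0],"hand": 0.085}

```text
time_s: 26.52
eef_pos: [0.5354, -0.0564, 0.107]
eef_rot: [0.0, 1.0, -0.03, 0.001]
wrist_force: [-2.4, 0.6, 6.2]
opening: 0.993
```

Request:
apply_moves:
  plan:
    - {"translation": [0,0,0.0006],"angular": [0,0,0],"hand": 0.085}
    - {"translation": [0,0,0],"angular": [0,0,0],"hand": 0.085}

```text
time_s: 26.78
eef_pos: [0.5356, -0.0565, 0.107]
eef_rot: [0.0, 1.0, -0.03, 0.001]
wrist_force: [-4.1, 0.4, 9.5]
opening: 0.996
```

Contact, at about 6 N/mm. I'll press a little more and relax the sideways force.

Request:
apply_moves:
  plan:
    - {"translation": [-0.0005,0,0.0006],"angular": [0,0,0],"hand": 0.085}
    - {"translation": [0,0,0],"angular": [0,0,0],"hand": 0.085}

```text
time_s: 27.02
eef_pos: [0.5355, -0.0564, 0.107]
eef_rot: [0.0, 1.0, -0.03, 0.001]
wrist_force: [-4.5, 2.0, 12.6]
opening: 1.0
```

Request:
apply_moves:
  plan:
    - {"translation": [-0.0003,0,0.0006],"angular": [0,0,0],"hand": 0.085}
    - {"translation": [0,0,0],"angular": [0,0,0],"hand": 0.085}

```text
time_s: 27.28
eef_pos: [0.5356, -0.0565, 0.107]
eef_rot: [0.0, 1.0, -0.03, 0.002]
wrist_force: [-5.0, 2.0, 16.3]
opening: 0.991
```

Request:
apply_moves:
  plan:
    - {"translation": [-0.0003,0,0.0004],"angular": [0,0,0],"hand": 0.085}
    - {"translation": [0,0,0],"angular": [0,0,0],"hand": 0.085}
    - {"translation": [0,0,0],"angular": [0,0,0],"hand": 0.085}
    - {"translation": [0,0,0],"angular": [0,0,0],"hand": 0.085}
    - {"translation": [0,0,0],"angular": [0,0,0],"hand": 0.085}
    - {"translation": [0,0,0],"angular": [0,0,0],"hand": 0.085}
    - {"translation": [0,0,0],"angular": [0,0,0],"hand": 0.085}
    - {"translation": [0,0,0],"angular": [0,0,0],"hand": 0.085}
    - {"translation": [0,0,0],"angular": [0,0,0],"hand": 0.085}
    - {"translation": [0,0,0],"angular": [0,0,0],"hand": 0.085}

```text
time_s: 28.52
eef_pos: [0.5356, -0.0565, 0.1069]
eef_rot: [0.0, 1.0, -0.03, 0.002]
wrist_force: [-4.8, 2.3, 18.7]
opening: 0.999
```

Request:
apply_moves:
  plan:
    - {"translation": [0,0,0],"angular": [0,0,0],"hand": 0.085}
    - {"translation": [0,0,0],"angular": [0,0,0],"hand": 0.085}
    - {"translation": [0,0,0],"angular": [0,0,0],"hand": 0.085}
    - {"translation": [0,0,0],"angular": [0,0,0],"hand": 0.085}
    - {"translation": [0,0,0],"angular": [0,0,0],"hand": 0.085}
    - {"translation": [0,0,0],"angular": [0,0,0],"hand": 0.085}

```text
time_s: 29.28
eef_pos: [0.5355, -0.0565, 0.1069]
eef_rot: [0.0, 1.0, -0.03, 0.002]
wrist_force: [-5.6, 3.3, 18.4]
opening: 0.996
```

Run:
```python
from h import *
o=ctrl.get_obs();print(o['wrist_force'],o['torque'])
to([.5357,-.0565,.107],-3.5)
c=ctrl.camera('side');a=cv2.resize(c['img'][110:220,200:310],None,fx=5,fy=5,interpolation=cv2.INTER_CUBIC);cv2.imwrite('pics/s12.png',a[:,:,::-1])
look('v12'); c=ctrl.camera('top');save(c,'t12.png')
```

```text
[-5.63405795  3.28483793 18.37346896] [ 0.59441198  0.83884947 -0.02067036]
t 29.275 pos [ 0.5355 -0.0565  0.1069] yaw -3.44
rot [ 0.0004 -0.0042  0.001 ] then shift [ 0.0002  0.     -0.0001] or shift before turn [ 0.0002  0.     -0.0001]
```

View pics/s12.png

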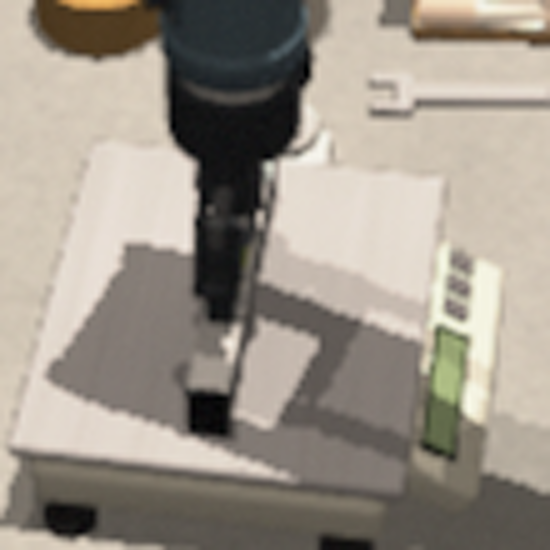

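View pics/v12.png

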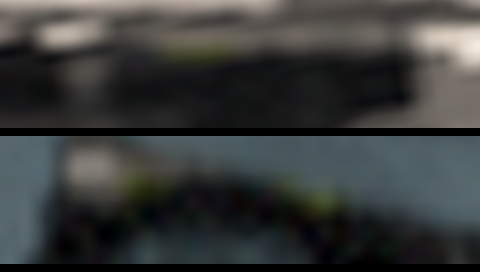

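View pics/t12.png

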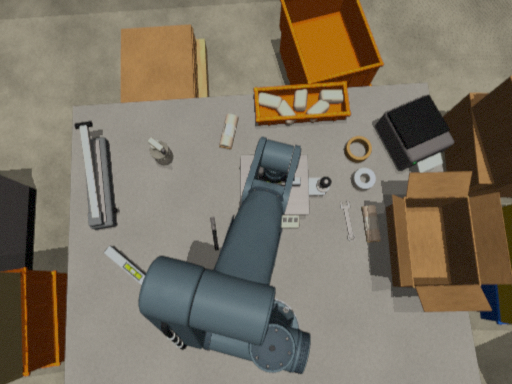

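Pressing is steady at about 18 N on the wrist, roughly 22 N on the plate, and the level's end is unmoved at (210,412). The gripper hides the vial, though. There is plenty of time, so I'll press instead with shut fingers on the solid top near the foot end, where the bubble stays visible and I can check it under load.

Request:
apply_moves:
  plan:
    - {"translation": [0,0,-0.003],"angular": [0,0,0],"hand": 0.085}
    - {"translation": [0,0,-0.01],"angular": [0,0,0],"hand": 0.085}
    - {"translation": [0,0,-0.02],"angular": [0,0,0],"hand": 0.06}
    - {"translation": [0.0005,0.015,-0.01],"angular": [0,0,0],"hand": 0.0}
    - {"translation": [0,0.025,0],"angular": [0,0,0],"hand": 0.0}
    - {"translation": [0,0.02,0],"angular": [0,0,0],"hand": 0.0}
    - {"translation": [0,0.008,0],"angular": [0,0,0],"hand": 0.0}
    - {"translation": [0,0,0],"angular": [0,0,0],"hand": 0.0}
    - {"translation": [0,0,0],"angular": [0,0,0],"hand": 0.0}
    - {"translation": [0,0,0],"angular": [0,0,0],"hand": 0.0}

```text
time_s: 30.72
eef_pos: [0.5305, -0.1236, 0.1471]
eef_rot: [-0.0, 1.0, -0.03, 0.001]
wrist_force: [0.5, -0.0, 0.7]
opening: 0.002
```

Run:
```python
from h import *
o=ctrl.get_obs();print(o['wrist_force'],o['opening'])
to([.5316,-.1244,.125],-3.5)
bub('v13')
c=ctrl.camera('side');a=cv2.resize(c['img'][90:200,200:310],None,fx=5,fy=5,interpolation=cv2.INTER_CUBIC);cv2.imwrite('pics/s13.png',a[:,:,::-1])
```

```text
[ 0.52534372 -0.02054367  0.7034901 ] 0.0017052303581103483
t 30.725 pos [ 0.5305 -0.1236  0.1471] yaw -3.4
rot [-0.0002 -0.0011  0.0017] then shift [0.0011 0.0007 0.0221] or shift before turn [0.0011 0.0007 0.0221]
side bubble 208 257 off mm 0.125
  lines 181 275
top bubble 160 319 off mm 0.75
  lines 214 260
```

View pics/s13.png

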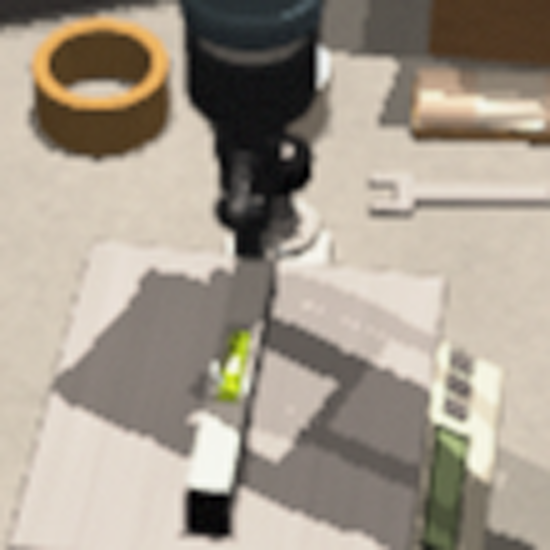

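View pics/v13.png

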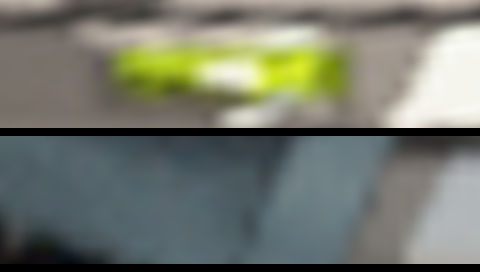

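After the first press the bubble is still centred in side view, +0.1 mm, and the vial is visible. The top view is blocked by the arm. Pressing here with the shut fingers.

Request:
apply_moves:
  plan:
    - {"translation": [0.001,0,0.01],"angular": [0,0,0],"hand": 0.0}
    - {"translation": [0,0,0.01],"angular": [0,0,0],"hand": 0.0}
    - {"translation": [0,0,0.003],"angular": [0,0,0],"hand": 0.0}
    - {"translation": [0,0,0],"angular": [0,0,0],"hand": 0.0}
    - {"translation": [0,0,0],"angular": [0,0,0],"hand": 0.0}

```text
time_s: 31.5
eef_pos: [0.5317, -0.1244, 0.1244]
eef_rot: [0.0, 1.0, -0.03, 0.001]
wrist_force: [-0.4, 0.0, -0.1]
opening: -0.0
```

Request:
apply_moves:
  plan:
    - {"translation": [0,0,0.001],"angular": [0,0,0],"hand": 0.0}
    - {"translation": [0,0,0.001],"angular": [0,0,0],"hand": 0.0}
    - {"translation": [0,0,0],"angular": [0,0,0],"hand": 0.0}

```text
time_s: 31.88
eef_pos: [0.5315, -0.1243, 0.1221]
eef_rot: [0.0, 1.0, -0.03, 0.001]
wrist_force: [-0.7, -0.6, 0.6]
opening: -0.002
```

Request:
apply_moves:
  plan:
    - {"translation": [0,0,0.0008],"angular": [0,0,0],"hand": 0.0}
    - {"translation": [0,0,0],"angular": [0,0,0],"hand": 0.0}

```text
time_s: 32.12
eef_pos: [0.5315, -0.1243, 0.1213]
eef_rot: [0.0, 1.0, -0.03, 0.001]
wrist_force: [0.6, 0.1, 0.1]
opening: -0.002
```

Request:
apply_moves:
  plan:
    - {"translation": [0,0,0.0008],"angular": [0,0,0],"hand": 0.0}
    - {"translation": [0,0,0.0004],"angular": [0,0,0],"hand": 0.0}
    - {"translation": [0,0,0],"angular": [0,0,0],"hand": 0.0}

```text
time_s: 32.5
eef_pos: [0.5315, -0.1243, 0.1201]
eef_rot: [0.0, 1.0, -0.03, 0.001]
wrist_force: [0.7, -0.1, 0.5]
opening: 0.004
```

Request:
apply_moves:
  plan:
    - {"translation": [-0.0003,0,0.0006],"angular": [0,0,0],"hand": 0.0}
    - {"translation": [0,0,0],"angular": [0,0,0],"hand": 0.0}

```text
time_s: 32.75
eef_pos: [0.5316, -0.1243, 0.12]
eef_rot: [0.0, 1.0, -0.03, 0.001]
wrist_force: [-0.8, 0.6, 4.0]
opening: 0.0
```

Request:
apply_moves:
  plan:
    - {"translation": [-0.0003,0,0.0006],"angular": [0,0,0],"hand": 0.0}
    - {"translation": [0,0,0],"angular": [0,0,0],"hand": 0.0}

```text
time_s: 33.0
eef_pos: [0.5316, -0.1243, 0.12]
eef_rot: [0.0, 1.0, -0.03, 0.001]
wrist_force: [-2.2, 1.8, 9.1]
opening: -0.001
```

Contact at z = 0.120, exactly the level's top. Building up to about 16 N.

Request:
apply_moves:
  plan:
    - {"translation": [-0.0004,0,0.0006],"angular": [0,0,0],"hand": 0.0}
    - {"translation": [0,0,0],"angular": [0,0,0],"hand": 0.0}
    - {"translation": [-0.0003,0,0.0005],"angular": [0,0,0],"hand": 0.0}
    - {"translation": [0,0,0],"angular": [0,0,0],"hand": 0.0}

```text
time_s: 33.5
eef_pos: [0.5316, -0.1243, 0.12]
eef_rot: [0.0, 1.0, -0.03, 0.002]
wrist_force: [-1.1, 3.1, 13.9]
opening: -0.0
```

Request:
apply_moves:
  plan:
    - {"translation": [0,0,0],"angular": [0,0,0],"hand": 0.0}
    - {"translation": [0,0,0],"angular": [0,0,0],"hand": 0.0}
    - {"translation": [0,0,0],"angular": [0,0,0],"hand": 0.0}
    - {"translation": [0,0,0],"angular": [0,0,0],"hand": 0.0}
    - {"translation": [0,0,0],"angular": [0,0,0],"hand": 0.0}
    - {"translation": [0,0,0],"angular": [0,0,0],"hand": 0.0}
    - {"translation": [0,0,0],"angular": [0,0,0],"hand": 0.0}
    - {"translation": [0,0,0],"angular": [0,0,0],"hand": 0.0}
    - {"translation": [0,0,0],"angular": [0,0,0],"hand": 0.0}
    - {"translation": [0,0,0],"angular": [0,0,0],"hand": 0.0}

```text
time_s: 34.75
eef_pos: [0.5316, -0.1244, 0.12]
eef_rot: [0.0, 1.0, -0.03, 0.002]
wrist_force: [-1.0, 2.9, 14.3]
opening: -0.003
```

Request:
apply_moves:
  plan:
    - {"translation": [0,0,0],"angular": [0,0,0],"hand": 0.0}
    - {"translation": [0,0,0],"angular": [0,0,0],"hand": 0.0}
    - {"translation": [0,0,0],"angular": [0,0,0],"hand": 0.0}
    - {"translation": [0,0,0],"angular": [0,0,0],"hand": 0.0}
    - {"translation": [0,0,0],"angular": [0,0,0],"hand": 0.0}
    - {"translation": [0,0,0],"angular": [0,0,0],"hand": 0.0}
    - {"translation": [0,0,0],"angular": [0,0,0],"hand": 0.0}
    - {"translation": [0,0,0],"angular": [0,0,0],"hand": 0.0}

```text
time_s: 35.75
eef_pos: [0.5316, -0.1244, 0.12]
eef_rot: [0.0, 1.0, -0.03, 0.002]
wrist_force: [-2.1, 2.4, 14.7]
opening: 0.002
```

Run:
```python
from h import *
o=ctrl.get_obs();print(o['wrist_force'],o['opening'])
to([.5316,-.1244,.125],-3.5)
bub('v14')
c=ctrl.camera('side');save(c,'s14.png')
```

```text
[-2.10503891  2.4078842  14.72183149] 0.0017427226828221553
t 35.75 pos [ 0.5316 -0.1244  0.12  ] yaw -3.44
rot [ 0.0006 -0.0044  0.0011] then shift [-0.     0.    -0.005] or shift before turn [-0.     0.    -0.005]
side bubble 219 258 off mm 1.625
  lines 167 299
top bubble 160 319 off mm 0.75
  lines 214 260
```

View pics/v14.png

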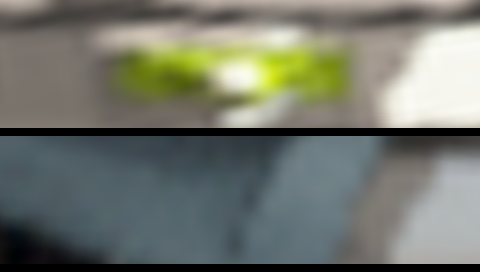

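View pics/s14.png

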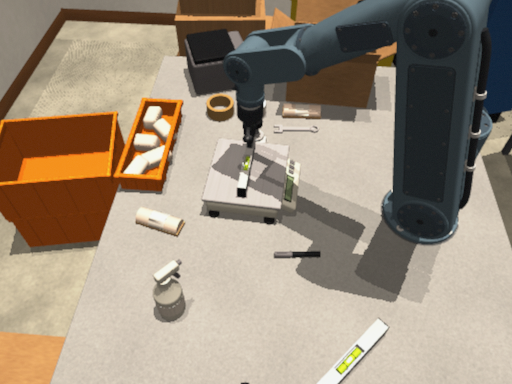

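Run:
```python
import cv2,numpy as np
for v in('v3','v4','v13','v14'):
    im=cv2.imread(f'pics/{v}.png')[:128].astype(float)
    p=im[50:80].mean(0); r=2*p[:,0]/(p[:,1]+p[:,2])
    x=np.arange(165,310); w=np.clip(r[165:310]-.4,0,None)
    k=x[r[165:310]>.55]; print(v,k.min(),k.max(),(k.min()+k.max())/2,(x*w).sum()/w.sum(), r[180:290:6].round(2))
```

```text
v3 203 260 231.5 232.506296961558 [0.24 0.25 0.34 0.46 0.59 0.69 0.74 0.8  0.84 0.86 0.85 0.85 0.79 0.64
 0.45 0.27 0.2  0.24 0.25]
v4 203 260 231.5 232.51111938889733 [0.24 0.25 0.34 0.45 0.59 0.69 0.74 0.8  0.84 0.86 0.86 0.85 0.79 0.64
 0.45 0.27 0.21 0.24 0.25]
v13 204 258 231.0 231.9823235119945 [0.23 0.25 0.34 0.44 0.55 0.64 0.69 0.74 0.78 0.79 0.78 0.76 0.7  0.57
 0.41 0.27 0.21 0.24 0.25]
v14 211 259 235.0 235.2837164957089 [0.23 0.23 0.29 0.36 0.46 0.55 0.62 0.7  0.75 0.79 0.8  0.79 0.73 0.59
 0.43 0.27 0.21 0.24 0.26]
```

With lighting normalised, the bubble under load is at 235 against a vial centre of 232 in side view, about +0.7 mm at most. Some of that is shadow on its left half, since the right edge hasn't moved. It is well inside ±2.5 mm. The force is steady at about 14.5 N plus the level's roughly 4 N weight. Handing in.

Run:
```python
from h import *
print(ctrl.get_obs()['wrist_force'],ctrl.get_obs()['time_s']); print(ctrl.hand_in())
```

```text
[-1.95124767  3.22328759 14.18800122] 35.9
the job is handed in; nothing more can be done
None
```

I handed the job in at 35.9 s with the scale levelled and the arm pressing the level down; hand-in gave no verdict.

- **Placing:** I set the 200 mm level on the plate in line with the foot and lowered it by touch. I released it only once the plate was carrying its weight.
- **Levelling:** I turned the knob 1.45 rad clockwise and let go. With the level standing free, both cameras put the bubble within about 0.1 mm of the middle.
- **Pressing:** I first pressed with the fingers astride the vial, but the gripper hid the bubble. I lifted off and pressed with shut fingers on the solid top about 70 mm towards the foot instead.

**Last checks:**
- The wrist read a steady 14–15 N, so about 18 N on the plate with the level's own weight.
- The side camera showed the bubble at most 0.8 mm off the middle under load. Part of that may be shadow on the vial.
- My automatic bubble readout gave +1.6 mm at that point. I corrected it for shadow, because its fixed brightness threshold does not hold in shade; it is within 2.5 mm either way.
- The arm blocked the top camera there, so the final reading rests on the side camera alone.
- By eye, nothing else on the bench had moved in the last pictures.

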